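Fetch the dropper bottle from behind the tall bottles

ROBOT

A 6-joint arm with a two-finger parallel gripper is mounted at the origin on the work surface; the furniture and walls round the work are solid. World frame = base frame: x ahead of the robot, y to its left, z up, the work surface at z = 0. Lengths are in m, angles in degrees, forces in N, time in s.
With the tool pointing down it reaches from about 0.375 to 0.9 m from the base axis. Payload 3.1 kg.
Tool frame: the origin (TCP) lies midway between the tips of the shut fingers; the grasp point (between the pads) lies 19 mm behind it; x points along the fingers, z is the direction in which the jaws open and shut, and the axes are right-handed (so a half turn about x gives the same grasp; the last joint's range is limited). The gripper opens to 87 mm and grips with 3 to 60 N. Pads are 19 mm wide; open, the fingers measure 117 mm over their backs; the gripper's body (75 mm by 190 mm) begins 51 mm behind the grasp point.
Start: joints at [-82.764, 30.224, 82.088, -0, 67.689, -10.227], TCP at [0.188, -0.596, 0.223] pointing down, gripper open.
Joint ranges: [-176.69, 176.69], [-43.24, 126.21], [12.49, 139.97], [-82, 262], [0, 151.66], [-163.58, 163.58]. Speed limits (degrees/s): [159.86, 159.86, 180, 180, 180, 180].

INTERFACE

Orientations are given as a 3x3 rotation matrix whose columns are the frame's x, y, z axes.
In Python, from rig import * gives the robot as it stands.
- The arm moves only by the tool play_rows, never from a script. Its argument "rows" is a list that holds one entry, the list of rows, each a list of 7 numbers: the shift along the tool's x, y, z in m, then the turn, a rotation vector about the tool's x, y, z in degrees, then the finger opening in m, from 0 to 0.087. A call has 1 to 12 rows; each row is the pose to reach, as a shift and turn from the pose commanded when the call began, along the tool's axes at that moment; what a row does not reach only later rows make up. A row lasts 1/10 s, in which the tool goes at most 50 mm and 8.59 degrees, less where a joint would pass 70% of its speed; a pose out of reach is approached as far as the arm can. A call with a gripper value outside its range is refused whole. The fingers move at their own pace and stop on an object; the grip force is fixed at half the most. Time passes only in rows, so rows that repeat a pose let the fingers close. It gives the time, the measured TCP pose, the force and the opening at its end, in the units of the state.
- read_state(): the state, without advancing time (a new reading comes with each control period).
- capture(name): name is "side" or "top" or "wrist"; returns a dict with "pixels" (420x560x3 uint8, red, green, blue), "intrinsics" (3x3 intrinsics, pixels), "rvec" (rotation vector, rad) and "tvec" (3), from world to camera coordinates, as OpenCV has them. Camera axes: x right, y down, z forward; pixel columns grow to the right and rows downward; lengths in m; the calibration is good to about 2 mm. A picture is of the moment at which its call begins. There is no depth.
- hand_in(): hands the job in, once; it reports no verdict.
Trained networks look in the newest picture that a camera, given by its name, has taken for a name from the list of things; names that differ only in an ending like _2 or _b are one class to them, and where a whole thing is asked for, a point or a joint stands for the part that bears it (a point fixed in the world has none). Each returns a list of dicts, best first, with "p" (0 to 1); they miss things now and then, are a little off and sometimes report something else, mostly with a low value. They report only what shows in the picture. A call takes as long as a camera call. They do not tell look-alikes from the thing itself.
- trace(camera, target): "mask" (420x560 bool, what is visible of it) and "at" ([column, row] in pixels, amid what is visible of it).
The state is a dict: "time_s": time; "joint_positions": joint angles; "qvel": joint speeds; "tau": joint torques, N m; "position": TCP position; "tcp_rot": TCP orientation; "force": force on the tool from outside, world axes, zero at the start; "moment": the same for the moment, N m; "opening": opening from 0.0 (shut) to 1.0 (fully open).
Only numpy, scipy, OpenCV 4.12 (cv2) and the standard library are available. Lean on these libraries where they do the work, as an engineer would, in place of code of your own. Each camera call takes 0.05 s, during which the arm holds its last target.

TASK

The small white-capped bottle at the back of the grey reagent tray is wanted on the white tile, but the amber bottle and the tall red-capped wash bottle stand in front of it. First stand both of these on the blue mat, leaving the small bottle where it is; then stand the small bottle in the middle of the tile while those two wait on the mat; and last put the amber bottle and the wash bottle back in the tray, each on the very disc where it stood at the start. Everything stays upright throughout, and nothing else on the bench may be disturbed.

Things in the scene. Friction and masses are not known exactly. Their poses are not given: they have to be found in the camera images.
- amber_bottle_mid (a point): Centre, half-way up, of the round brown glass bottle with black screw cap and white label: 125 high; body 63 diameter up to 82, then the neck and cap, 33 diameter, from 82 to 125. About 0.28 kg. z up. Starts on one of the two larger printed discs of the tray (which one varies).
- wash_bottle_mid (a point): Centre, half-way up, of the tall round white bottle with red cap: 170 high; body 66 diameter up to 112, then a narrower neck and cap, about 35 diameter, from 112 to 170. About 0.3 kg. z up. Starts on the other of the two larger discs.
- drop_bottle_mid (a point): Centre, half-way up, of the small round white bottle with white screw cap: 75 high; body 41 diameter up to 50, then the cap, 21 diameter, from 50 to 75. About 0.06 kg. z up. Starts on the small disc of the tray, behind and between the two taller bottles, about 7 to 12 mm of air from each.
- tray: Fixed grey reagent tray, 170 (x) by 190 (y). Origin at the centre of its underside, z up; +x points to its 45 high back board (6 thick), -y to +y runs along the board. Floor 4 thick; the other three edges have a rim 14 high, 5 thick. Three white discs with thin yellow edges are printed on its floor: two of 75 diameter centred at x=-22, y=+43 and y=-43, one of 48 diameter at x=+23, y=0. The bottles start on them, to within 1.
- mat: Fixed blue mat, 140 (x) by 200 (y), 3 thick, the side area for the cleared bottles. Origin at the centre of its underside, z up.
- tile: Fixed white square ceramic tile, 100 by 100, 8 thick, with a thin grey ring of 52 diameter round its middle. Origin at the centre of its underside, z up.
- beaker_tall_mid (a point): Bystander: centre, half-way up, of an empty clear narrow beaker, 44 diameter, 85 high, standing in front of the tray on the left. Leave alone.
- clear_bottle_mid (a point): Bystander: centre, half-way up, of a white bottle with blue screw cap, 53 diameter, 95 high, standing in front of the tray on the right. Leave alone.
- beaker_label_mid (a point): Bystander: centre, half-way up, of a clear beaker with a broad blue band, 63 diameter, 85 high, standing behind the mat and tile. Leave alone.
There are look-alikes about, which are no part of the job. What is shaped like the part that bears drop_bottle_mid but purple is not meant.

How it is judged (in metres and radians):
On the way, in this order (a step that is already met when the one before it is completed fails the run):
1. the amber bottle and the wash bottle both stand released on the blue mat, the small bottle still in its place in the tray (x of amber_bottle_mid in the frame of mat between -0.07 and 0.07 m and y of amber_bottle_mid in the frame of mat between -0.1 and 0.1 m and z of amber_bottle_mid in the frame of mat between 0.0595 and 0.0715 m and x of wash_bottle_mid in the frame of mat between -0.07 and 0.07 m and y of wash_bottle_mid in the frame of mat between -0.1 and 0.1 m and z of wash_bottle_mid in the frame of mat between 0.082 and 0.094 m and contact force between the fingers and amber_bottle below 0.3 N and angle between each of amber_bottle_mid, wash_bottle_mid's own z axis and vertical below 0.1 rad and linear speed of each of amber_bottle, wash_bottle below 0.03 m/s and contact force between the fingers and wash_bottle below 0.3 N and distance of drop_bottle_mid from where it was at the start of the episode below 0.02 m), for 0.2 s.
2. the small bottle stands released in the middle of the tile while the other two still stand on the mat (horizontal distance between drop_bottle_mid and tile below 0.015 m and z of drop_bottle_mid in the frame of tile between 0.0395 and 0.0515 m and contact force between the fingers and drop_bottle below 0.3 N and angle between drop_bottle_mid's own z axis and vertical below 0.1 rad and linear speed of drop_bottle below 0.03 m/s and x of amber_bottle_mid in the frame of mat between -0.07 and 0.07 m and y of amber_bottle_mid in the frame of mat between -0.1 and 0.1 m and z of amber_bottle_mid in the frame of mat between 0.0595 and 0.0715 m and x of wash_bottle_mid in the frame of mat between -0.07 and 0.07 m and y of wash_bottle_mid in the frame of mat between -0.1 and 0.1 m and z of wash_bottle_mid in the frame of mat between 0.082 and 0.094 m), for 0.2 s.
At the end, for the whole second after the job is handed in: The small bottle stands upright on the tile, within 15 mm of its middle; the amber bottle and the wash bottle each stand upright in the tray within 14 mm of where they stood at the start; all are released and at rest (horizontal distance between drop_bottle_mid and tile below 0.015 m and z of drop_bottle_mid in the frame of tile between 0.0395 and 0.0515 m and distance of each of amber_bottle_mid, wash_bottle_mid from where it was at the start of the episode below 0.014 m and contact force between the fingers and amber_bottle below 0.3 N and angle between each of amber_bottle_mid, wash_bottle_mid, drop_bottle_mid's own z axis and vertical below 0.1 rad and linear speed of each of amber_bottle, wash_bottle, drop_bottle below 0.03 m/s and contact force between the fingers and wash_bottle below 0.3 N and contact force between the fingers and drop_bottle below 0.3 N); the robot touches nothing.
It fails at once if a bottle is tipped by more than about 40 degrees (angle between any of amber_bottle_mid, wash_bottle_mid, drop_bottle_mid's own z axis and vertical above 0.7 rad).
It fails at once if a bystander is pushed more than 25 mm or tipped (distance of any of beaker_tall_mid, clear_bottle_mid, beaker_label_mid from where it was at the start of the episode above 0.025 m or angle between any of beaker_tall_mid, clear_bottle_mid, beaker_label_mid's own z axis and vertical above 0.4 rad).
It also fails if it takes over 144 s, if anything falls off the work surface, if the arm or the gripper's body presses on something with over 40 N, if the wrist force passes 120 N, or if a joint passes its speed limit or range.

## Working session

There is one attempt and no reset: what is moved stays moved. The work goes in short steps, Python scripts to look and compute and a tool call to move; the robot and the scene stay as the last step left them, time stands still between calls to the robot, and variables do not carry over. Pictures are saved under pics/ and viewed, and the job is handed in when it is done.

Besides the shell and the picture viewer there is one more tool, called after "Request:" by a JSON object that holds its "name" and its "arguments". play_rows: Moves the arm, as the interface text tells. Its arguments: {"type":"object","properties":{"rows":{"type":"array"}},"required":["rows"]}

```bash
ls; mkdir -p pics
python3 - <<'E'
from rig import *
import cv2
s=read_state(); print({k:s[k] for k in ('time_s','position','tcp_rot','opening','force')})
for n in ("side","top","wrist"):
    c=capture(n); cv2.imwrite(f"pics/{n}0.png",c["pixels"][:,:,::-1]); print(n,c["intrinsics"],c["rvec"],c["tvec"])
E
```

```text
pics
{'time_s': 0.0, 'position': array([ 0.18748931, -0.595467  ,  0.22157276]), 'tcp_rot': array([[-2.94386249e-04,  9.53903578e-01,  3.00113107e-01],
       [ 2.09956479e-03,  3.00113048e-01, -9.53901331e-01],
       [-9.99997753e-01,  3.49291476e-04, -2.09113152e-03]]), 'opening': 0.9998665068662616, 'force': array([0.28150106, 0.13209697, 0.15175552])}
side [[408.10685898   0.         280.14075754]
 [  0.         408.10685898 209.87722058]
 [  0.           0.           1.        ]] [ 0.30136937  2.95035405 -0.80422396] [ 0.55159798 -0.08372235  1.21037218]
top [[399.93721518   0.         274.83229281]
 [  0.         399.93721518 210.62055293]
 [  0.           0.           1.        ]] [ 2.16773482 -2.17768076  0.09660929] [0.03764467 0.58030394 0.95883132]
wrist [[319.32623503   0.         288.06234681]
 [  0.         319.32623503 211.22082682]
 [  0.           0.           1.        ]] [-2.35027932  1.72534682  0.23595075] [-0.62273028 -0.03189234  0.39064216]
```

View pics/side0.png

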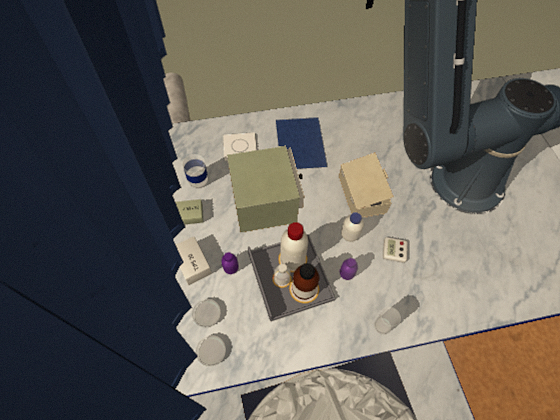

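View pics/top0.png

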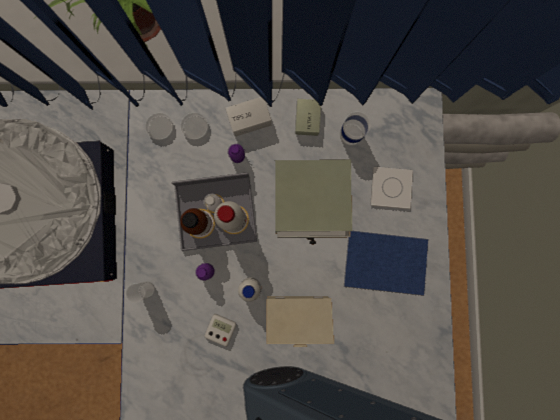

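View pics/wrist0.png

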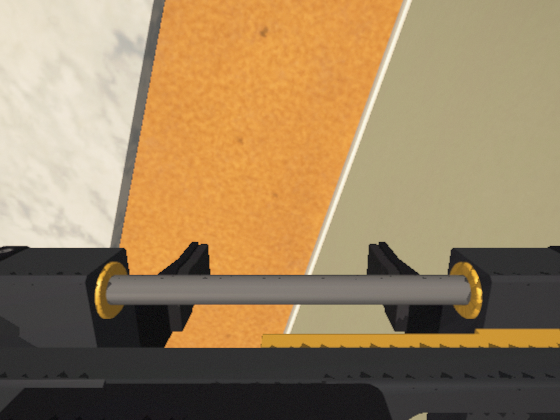

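Both views agree: in the top view the tray is near (215,213), with amber at (196,222), wash at (229,215) and the small white bottle at (210,203). The purple look-alikes are at (236,153) and (205,271). The tile is at (392,188), the mat at (387,263), and a green box at (313,197) stands between.

```bash
cat > h.py <<'E'
from rig import *
import cv2, numpy as np
from scipy.optimize import least_squares
def cam(c):
    R=cv2.Rodrigues(np.array(c["rvec"],float))[0]; return np.array(c["intrinsics"]),R,np.array(c["tvec"],float).ravel()
def proj(c,P):
    K,R,t=cam(c); q=(np.atleast_2d(P)@R.T+t)@K.T; return q[:,:2]/q[:,2:]
def onz(c,uv,z):
    K,R,t=cam(c); uv=np.atleast_2d(uv).astype(float); d=(np.c_[uv,np.ones(len(uv))]@np.linalg.inv(K).T)@R; o=-R.T@t
    return o+d*((z-o[2])/d[:,2])[:,None]
def tri(cs,uvs):
    A=[];b=[]
    for c,uv in zip(cs,uvs):
        K,R,t=cam(c); d=R.T@np.linalg.inv(K)@np.r_[uv,1.]; d/=np.linalg.norm(d); o=-R.T@t; M=np.eye(3)-np.outer(d,d); A.append(M); b.append(M@o)
    A=np.vstack(A); b=np.hstack(b); p,r,_,_=np.linalg.lstsq(A,b,rcond=None); return p,np.sqrt(r)
E
python3 - <<'E'
from h import *
import pickle
cs={n:capture(n) for n in ("side","top")}
T={}
for n in ["amber_bottle_mid","wash_bottle_mid","drop_bottle_mid","tray","mat","tile","beaker_tall_mid","clear_bottle_mid","beaker_label_mid"]:
    for k in cs:
        r=trace(k,n); T[n,k]=r
        print(n,k,[(round(float(d["p"]),2),np.round(d["at"]).tolist(),int(d["mask"].sum())) for d in r][:4])
    try: print("   tri",tri([cs["side"],cs["top"]],[T[n,"side"][0]["at"],T[n,"top"][0]["at"]]))
    except Exception as e: print(e)
pickle.dump((cs,T),open("d0.pkl","wb"))
for k in cs:
    p=cs[k]["pixels"]; 
    b=(slice(120,345),slice(170,450)) if k=="side" else (slice(100,350),slice(120,445))
    cv2.imwrite(f"pics/{k}0z.png",cv2.resize(p[b],None,fx=2.4,fy=2.4,interpolation=cv2.INTER_CUBIC)[:,:,::-1])
E
```

```text
amber_bottle_mid side [(0.68, [308.0, 281.0], 800)]
amber_bottle_mid top [(0.8, [192.0, 221.0], 652)]
   tri (array([0.54891025, 0.23133367, 0.07002008]), array([0.00572433]))
wash_bottle_mid side [(0.75, [294.0, 243.0], 1051)]
wash_bottle_mid top [(0.7, [229.0, 217.0], 802)]
   tri (array([0.55989895, 0.13977299, 0.09751485]), array([0.00089192]))
drop_bottle_mid side [(0.81, [230.0, 262.0], 237), (0.67, [283.0, 271.0], 299), (0.63, [349.0, 270.0], 322)]
drop_bottle_mid top [(0.82, [201.0, 272.0], 269), (0.63, [211.0, 202.0], 215), (0.56, [234.0, 155.0], 209)]
   tri (array([0.57998957, 0.19591941, 0.22702419]), array([0.19474053]))
tray side [(0.72, [278.0, 284.0], 3056)]
tray top [(0.64, [222.0, 200.0], 3783)]
   tri (array([ 0.61083837,  0.17738536, -0.05277577]), array([0.00730228]))
mat side []
mat top [(0.87, [388.0, 262.0], 4492)]
list index out of range
tile side [(0.64, [241.0, 144.0], 641)]
tile top [(0.56, [388.0, 184.0], 1507)]
   tri (array([ 0.63861622, -0.24049594,  0.0406382 ]), array([0.00724598]))
beaker_tall_mid side [(0.67, [385.0, 321.0], 507)]
beaker_tall_mid top [(0.83, [139.0, 286.0], 481)]
   tri (array([0.39727732, 0.35661198, 0.05671648]), array([0.00500246]))
clear_bottle_mid side [(0.6, [353.0, 225.0], 479)]
clear_bottle_mid top [(0.93, [252.0, 289.0], 407), (0.65, [220.0, 201.0], 3803), (0.42, [138.0, 289.0], 480)]
   tri (array([0.3893403 , 0.09234587, 0.04262616]), array([0.00369054]))
beaker_label_mid side [(0.96, [195.0, 169.0], 717)]
beaker_label_mid top [(0.62, [352.0, 131.0], 764)]
   tri (array([ 0.77249557, -0.15328131,  0.0634217 ]), array([0.004193]))
```

View pics/side0z.png

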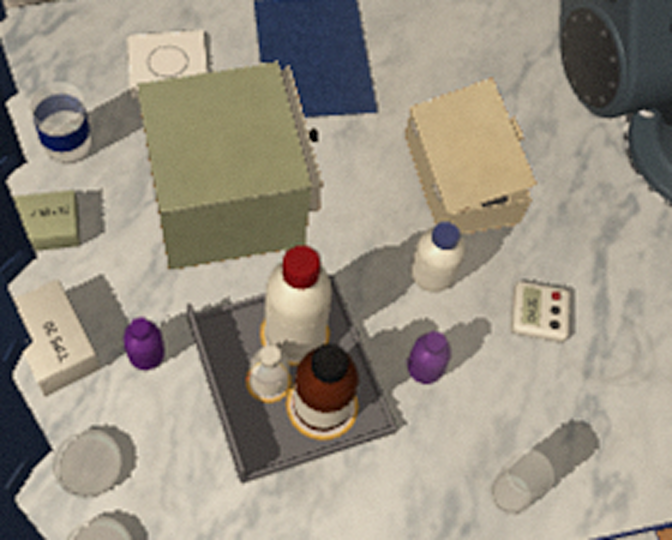

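View pics/top0z.png

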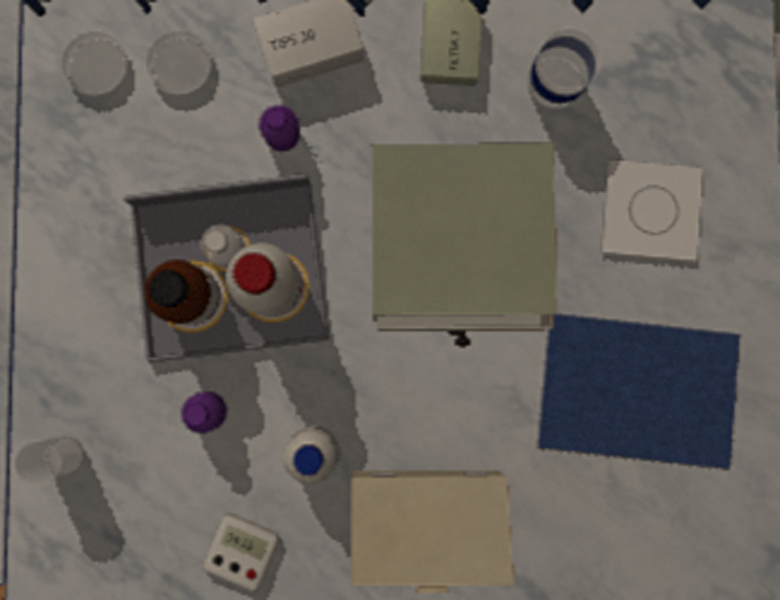

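Run:
```python
import pickle,cv2
cs,T=pickle.load(open("d0.pkl","rb"))
def z(k,x0,y0,w,h,f,n):
    p=cs[k]["pixels"][y0:y0+h,x0:x0+w]; cv2.imwrite(f"pics/{n}.png",cv2.resize(p,None,fx=f,fy=f,interpolation=cv2.INTER_CUBIC)[:,:,::-1])
z("top",165,165,100,95,6,"t_tray"); z("top",335,155,105,145,4,"t_mt"); z("side",240,220,100,105,5.7,"s_tray"); z("side",215,110,120,65,6,"s_mt")
z("top",265,150,95,95,6,"t_box"); z("side",215,135,90,100,6,"s_box")
```

```text
(no output)
```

View pics/t_tray.png

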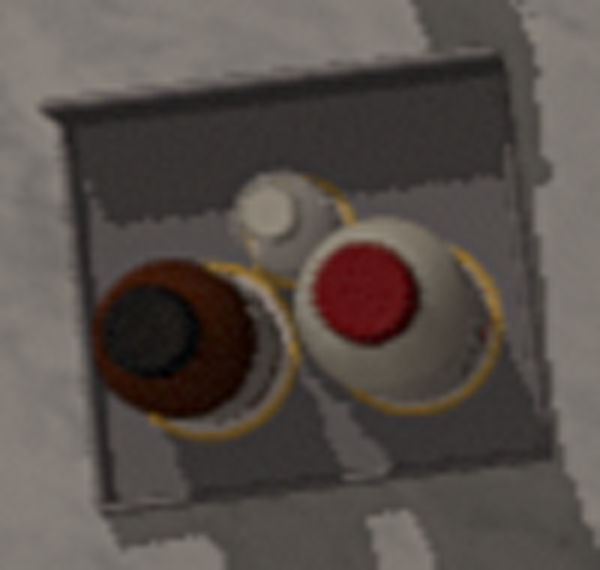

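View pics/t_mt.png

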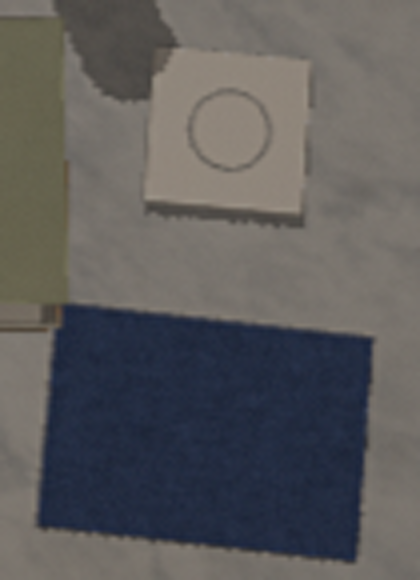

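View pics/s_tray.png

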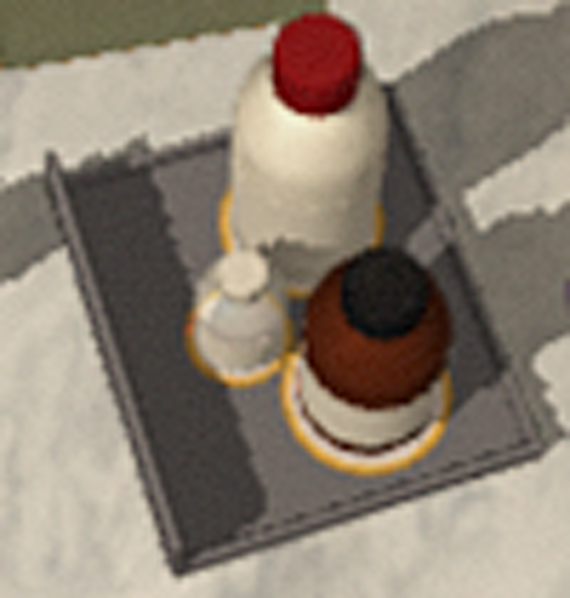

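View pics/s_mt.png

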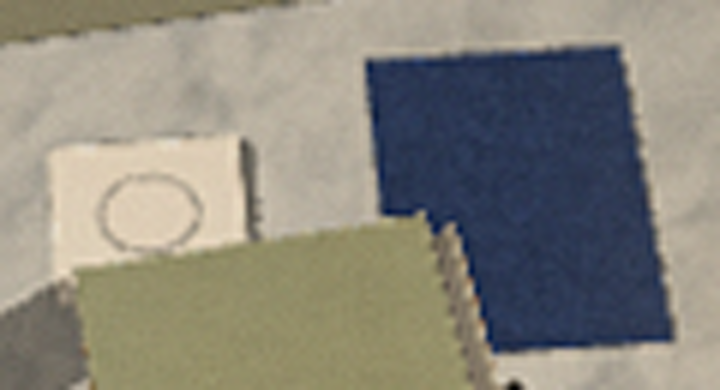

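View pics/s_box.png

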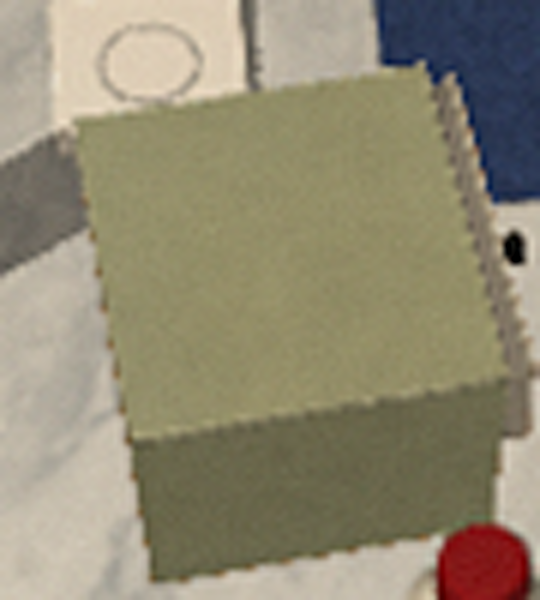

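```bash
cat > fit0.py <<'E'
from h import *
import pickle
cs,T=pickle.load(open("d0.pkl","rb"))
U=lambda L,f,o:(np.array(L,float)+.5)/f-.5+np.array(o)
def fit(loc,obs,x0):
    def w(p): 
        c,s=np.cos(p[2]),np.sin(p[2]); return lambda l: np.c_[p[0]+c*l[:,0]-s*l[:,1],p[1]+s*l[:,0]+c*l[:,1],l[:,2]]
    def res(p): return np.concatenate([(proj(cs[k],w(p)(np.array(l,float)))-uv).ravel() for k,l,uv in obs])
    r=least_squares(res,x0,loss="soft_l1"); print(loc,np.round(r.x[:2],4),np.degrees(r.x[2]).round(2),"res",np.round(r.fun,1)); return r.x
b=[[.085,.095,.045],[.085,-.095,.045],[-.085,.095,.014],[-.085,-.095,.014]]
ut=U([[45,105],[503,50],[103,505],[552,455]],6,[165,165]); us=U([[178,572],[52,155],[543,440],[398,85]],5.7,[240,220])
for o in ([("top",b,ut)],[("side",b,us)],[("top",b,ut),("side",b,us)]): tr=fit("tray",o,[.58,.18,0])
m=[[.07,.1,.003],[.07,-.1,.003],[-.07,-.1,.003],[-.07,.1,.003]]
# mat: longer side horizontal in top view -> y axis
ut=U([[62,305],[373,338],[356,560],[40,527]],4,[335,155]); us=U([[366,60],[620,47],[673,340]],6,[215,110])
mat=fit("mat",[("top",m,ut)],[.5,-.23,0]); mat=fit("mat both",[("top",m,ut),("side",[m[1],m[2]],us[:0] if 0 else us[[0,1]])],[.5,-.23,0])
q=[[.05,.05,.008],[.05,-.05,.008],[-.05,-.05,.008],[-.05,.05,.008],[0,0,.008]]
ut=U([[157,47],[309,62],[301,213],[147,203],[230,130]],4,[335,155])
til=fit("tile",[("top",q,ut)],[.64,-.24,0]); print("side ring centre ->",onz(cs["side"],U([[150,213]],6,[215,110]),.008), "top ring",onz(cs["top"],ut[4:],.008))
print("mat side pts",onz(cs["side"],us,.003).round(3).tolist())
c,s=np.cos(tr[2]),np.sin(tr[2])
for n,z,a,bb,l in (("amber",.129,(150,330),(387,283),(-.022,.043)),("wash",.174,(362,290),(317,50),(-.022,-.043)),("drop",.079,(268,212),(246,270),(.023,0))):
    pa,pb=U([a],6,[165,165])[0],U([bb],5.7,[240,220])[0]
    print(n,"disc",tr[0]+c*l[0]-s*l[1],tr[1]+s*l[0]+c*l[1],"top",onz(cs["top"],pa,z).round(4),"side",onz(cs["side"],pb,z).round(4),"tri",tri([cs["side"],cs["top"]],[pb,pa]))
# green box
ut=U([[373,145],[553,143],[555,315],[373,315]],2.4,[120,100]); us=U([[132,440],[77,120],[420,68],[508,378]],6,[215,135])
for i in range(4): print("box",tri([cs["top"],cs["side"]],[ut[i],us[i]]))
ut=U([[352,475],[507,475],[512,585],[352,585]],2.4,[120,100]);us=U([[440,178],[410,130],[490,80],[532,182]],2.4,[170,120])
for i in range(4): print("tan",tri([cs["top"],cs["side"]],[ut[i],us[i]]))
E
python3 fit0.py
```

```text
tray [0.5791 0.1826] 6.58 res [-0.7 -1.2  0.4 -1.2 -0.5  1.7  0.9  0.8]
tray [0.575  0.1882] 6.71 res [-0.  -2.5 -0.9  0.3  1.6  2.6 -0.2 -0.4]
tray [0.5767 0.1844] 6.83 res [-1.6  0.  -0.5 -0.4 -1.1  2.8  0.3  1.6 -1.  -3.9 -1.8 -0.8  0.5  1.2
 -1.2 -1.5]
mat [ 0.4514 -0.2426] -6.33 res [-1.1 -0.5  0.7 -0.3  1.   0.6 -0.6  0.2]
mat both [ 0.4507 -0.2417] -6.67 res [-1.3 -0.4  0.5  0.2  0.4  1.1 -1.2  0.2 -1.  -0.4 -0.5 -0.7]
tile [ 0.6399 -0.2604] -5.04 res [-0.6 -0.2  0.8 -0.7  0.8  0.7 -0.5 -0.1 -0.3  0.2]
side ring centre -> [[ 0.63669178 -0.26099607  0.008     ]] top ring [[ 0.64033211 -0.2611256   0.008     ]]
mat side pts [[0.506, -0.347, 0.003], [0.369, -0.33, 0.003], [0.392, -0.134, 0.003]]
amber disc 0.5497476158818344 0.22448439911524976 top [[0.5521 0.2227 0.129 ]] side [[0.5499 0.2252 0.129 ]] tri (array([0.55088639, 0.22379173, 0.12663421]), array([0.00206796]))
wash disc 0.559982226997279 0.13909556650046562 top [[0.5625 0.1391 0.174 ]] side [[0.5611 0.1406 0.174 ]] tri (array([0.56177001, 0.13962292, 0.17274199]), array([0.00133396]))
drop disc 0.5995451245519438 0.187145302577567 top [[0.6015 0.1882 0.079 ]] side [[0.5983 0.1884 0.079 ]] tri (array([0.59987855, 0.18850246, 0.08063772]), array([0.00220995]))
box (array([0.68311509, 0.03388111, 0.13002726]), array([0.00142735]))
box (array([ 0.68255762, -0.13238493,  0.13317619]), array([0.0027277]))
box (array([ 0.52548588, -0.13193708,  0.13138445]), array([0.0002987]))
box (array([0.52518858, 0.03460721, 0.1292324 ]), array([0.00143908]))
tan (array([0.38552281, 0.05250543, 0.13011233]), array([0.00509164]))
tan (array([ 3.61927157e-01, -1.01810083e-01, -2.26768251e-04]), array([0.00543864]))
tan (array([ 0.27471827, -0.09469445,  0.08543183]), array([9.28941922e-05]))
tan (array([0.27763106, 0.0546987 , 0.09290586]), array([0.00102619]))
```

```bash
cat >> h.py <<'E'
from scipy.spatial.transform import Rotation as Ro
def go(p,yaw,quiet=False):
    """shift/turn in tool axes from the present pose to TCP p with jaw direction at yaw deg, pointing down"""
    s=read_state(); R=np.array(s["tcp_rot"]); y=np.radians(yaw)
    x=np.array([0,0,-1.]); z=np.array([np.cos(y),np.sin(y),0]); Rt=np.c_[x,np.cross(z,x),z]
    d=R.T@(np.array(p)-s["position"]); r=Ro.from_matrix(R.T@Rt).as_rotvec(degrees=True)
    print("t",round(s["time_s"],2),"pos",np.round(s["position"],4),"open",round(s["opening"],3),"F",np.round(s["force"],1),"j",np.round(s["joint_positions"],1))
    print("shift",np.round(d,4).tolist(),"turn",np.round(r,2).tolist())
E
python3 - <<'E'
from h import *
K,R,t=cam(capture("wrist")); print(-R.T@t)
go([.42,-.30,.30],6.8); go([.5615,.1397,.25],6.8)
E
```

```text
[ 0.25672514 -0.57301961  0.3849774 ]
t 1.2 pos [ 0.1876 -0.5962  0.2226] open 0.995 F [0.1 0.4 0.7] j [-82.8  30.2  82.1  -0.   67.7 -10.2]
shift [-0.0775, 0.3106, -0.2128] turn [-79.34, -0.0, 0.0]
t 1.2 pos [ 0.1876 -0.5962  0.2226] open 0.995 F [0.1 0.4 0.7] j [-82.8  30.2  82.1  -0.   67.7 -10.2]
shift [-0.0275, 0.5775, -0.5897] turn [-79.34, -0.0, 0.0]
```

The only things shaped like the small bottle are the two purple look-alikes, at top view (236,153) and (205,271). The white one at (210,203) is between the tall bottles in the tray, so I choose that. The wash bottle goes first.

Request:
{"name": "play_rows", "arguments": {"rows": [[[-0.08,0.31,-0.21,-79.3,0,0,0.087],[-0.08,0.31,-0.21,-79.3,0,0,0.087],[-0.08,0.31,-0.21,-79.3,0,0,0.087],[-0.08,0.31,-0.21,-79.3,0,0,0.087],[-0.08,0.31,-0.21,-79.3,0,0,0.087],[-0.08,0.31,-0.21,-79.3,0,0,0.087],[-0.08,0.31,-0.21,-79.3,0,0,0.087],[-0.08,0.31,-0.21,-79.3,0,0,0.087],[-0.08,0.31,-0.21,-79.3,0,0,0.087],[-0.08,0.31,-0.21,-79.3,0,0,0.087],[-0.08,0.31,-0.21,-79.3,0,0,0.087]]]}}

```text
time_s: 2.3
position: [0.4206, -0.3024, 0.3028]
tcp_rot: [[0.0, -0.119, 0.993], [-0.0, 0.993, 0.119], [-1.0, -0.0, 0.0]]
force: [-0.4, 0.4, 0.2]
opening: 1.002
```

```bash
python3 -c "
from h import *
go([.5615,.1397,.25],6.8)"
```

```text
t 2.3 pos [ 0.4206 -0.3024  0.3028] open 1.002 F [-0.4  0.4  0.2] j [-48.1  16.6  91.3  -0.   72.  -54.9]
shift [0.0527, 0.4222, 0.1924] turn [0.01, 0.01, 0.02]
```

Request:
{"name": "play_rows", "arguments": {"rows": [[[0.0,0.42,0.19,0,0,0,0.087],[0.0,0.42,0.19,0,0,0,0.087],[0.0,0.42,0.19,0,0,0,0.087],[0.0,0.42,0.19,0,0,0,0.087],[0.0,0.42,0.19,0,0,0,0.087],[0.0,0.42,0.19,0,0,0,0.087],[0.0,0.42,0.19,0,0,0,0.087],[0.0,0.42,0.19,0,0,0,0.087],[0.0,0.42,0.19,0,0,0,0.087],[0.0,0.42,0.19,0,0,0,0.087],[0.0,0.42,0.19,0,0,0,0.087],[0.0,0.42,0.19,0,0,0,0.087]]]}}

```text
time_s: 3.5
position: [0.5591, 0.1355, 0.3022]
tcp_rot: [[-0.001, -0.117, 0.993], [-0.001, 0.993, 0.117], [-1.0, -0.001, -0.001]]
force: [0.5, 0.3, 0.1]
opening: 1.0
```

```bash
python3 -c "
from h import *
go([.5615,.1397,.25],6.8)
c=capture('wrist'); cv2.imwrite('pics/w1.png',c['pixels'][:,:,::-1])
print(proj(c,[[.5615,.1397,.174],[.551,.224,.129],[.6,.188,.079]]).round())
s=read_state(); print(proj(c,[s['position']]))
go([.5615,.1397,.123],6.8)
"
```

```text
t 3.5 pos [0.5591 0.1355 0.3022] open 1.0 F [0.5 0.3 0.1] j [ 2.5 21.6 83.6 -0.1 74.8 -4.2]
shift [0.0522, 0.0039, 0.003] turn [-0.08, -0.07, 0.05]
[[292. 201.]
 [291. 107.]
 [328. 146.]]
[[288.54199454 262.99265886]]
t 3.55 pos [0.5591 0.135  0.3024] open 1.002 F [-1.  -0.2  0. ] j [ 2.5 21.6 83.6 -0.  74.8 -4.2]
shift [0.1794, 0.0045, 0.0032] turn [-0.14, -0.06, 0.04]
```

View pics/w1.png

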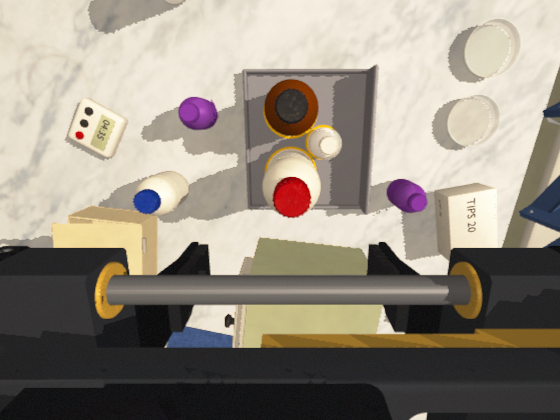

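The wrist view shows the red cap at (291,196), the amber cap at (291,106) and the small white cap at (328,144). These match the projected positions to a few pixels, so I descend on the wash neck.

Request:
{"name": "play_rows", "arguments": {"rows": [[[0.0,0.0045,0.003,0,0,0,0.087],[0.04,0.0045,0.003,0,0,0,0.087],[0.08,0.0045,0.003,0,0,0,0.087],[0.11,0.0045,0.003,0,0,0,0.087],[0.14,0.0045,0.003,0,0,0,0.087],[0.16,0.0045,0.003,0,0,0,0.087],[0.175,0.0045,0.003,0,0,0,0.087],[0.179,0.0045,0.003,0,0,0,0.087],[0.179,0.0045,0.003,0,0,0,0.087],[0.179,0.0045,0.003,0,0,0,0.087]]]}}

```text
time_s: 4.55
position: [0.5628, 0.141, 0.1245]
tcp_rot: [[0.002, -0.117, 0.993], [0.0, 0.993, 0.117], [-1.0, -0.0, 0.002]]
force: [0.8, -0.7, 1.0]
opening: 0.997
```

```bash
python3 -c "
from h import *
go([.5615,.1397,.123],6.8)
for k in ('side','top'):
  c=capture(k); p=c['pixels'][200:330,230:400] if k=='side' else c['pixels'][130:290,120:330]
  cv2.imwrite(f'pics/{k}2.png',cv2.resize(p,None,fx=3.5,fy=3.5)[:,:,::-1])
"
```

```text
t 4.55 pos [0.5628 0.141  0.1245] open 0.997 F [ 0.8 -0.7  1. ] j [ 3.  34.2 93.8  0.  52.  -3.7]
shift [0.0015, -0.0012, -0.0014] turn [-0.09, 0.1, 0.01]
```

View pics/side2.png

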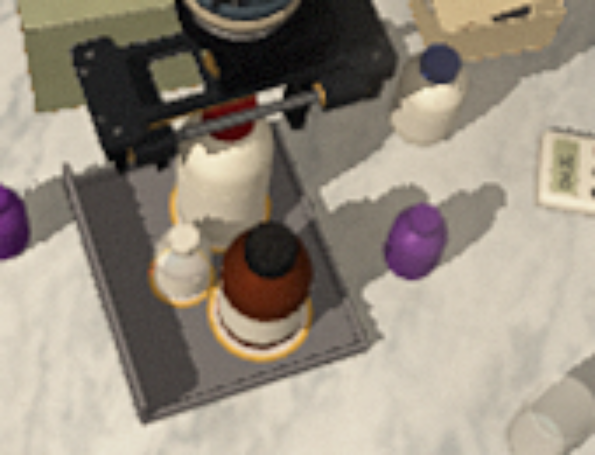

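The red cap sits between the fingers. I close on it.

Request:
{"name": "play_rows", "arguments": {"rows": [[[0,0,0,0,0,0,0.02],[0,0,0,0,0,0,0.02],[0,0,0,0,0,0,0.02],[0,0,0,0,0,0,0.02],[0,0,0,0,0,0,0.02],[0,0,0,0,0,0,0.02],[0,0,0,0,0,0,0.02],[0,0,0,0,0,0,0.02],[0,0,0,0,0,0,0.02],[0,0,0,0,0,0,0.02],[0,0,0,0,0,0,0.02],[0,0,0,0,0,0,0.02]]]}}

```text
time_s: 5.85
position: [0.5618, 0.1415, 0.1235]
tcp_rot: [[-0.0, -0.118, 0.993], [0.0, 0.993, 0.118], [-1.0, 0.0, -0.0]]
force: [0.4, 0.4, -0.1]
opening: 0.396
```

Request:
{"name": "play_rows", "arguments": {"rows": [[[-0.004,0,0,0,0,0,0.02],[-0.01,0,0,0,0,0,0.02],[-0.02,0,0,0,0,0,0.02],[-0.035,0,0,0,0,0,0.02],[-0.05,0,0,0,0,0,0.02],[-0.07,0,0,0,0,0,0.02],[-0.09,0,0,0,0,0,0.02],[-0.11,0,0,0,0,0,0.02],[-0.13,0,0,0,0,0,0.02],[-0.15,0,0,0,0,0,0.02],[-0.17,0,0,0,0,0,0.02],[-0.18,0,0,0,0,0,0.02]]]}}

```text
time_s: 7.05
position: [0.5627, 0.1416, 0.3063]
tcp_rot: [[0.004, -0.118, 0.993], [0.0, 0.993, 0.118], [-1.0, -0.0, 0.004]]
force: [-0.3, 0.2, -1.7]
opening: 0.393
```

```bash
python3 -c "
from h import *
m=np.array([.451,-.242]); a=np.radians(-6.5); R=np.array([[np.cos(a),-np.sin(a)],[np.sin(a),np.cos(a)]])
A=m+R@[0,.045]; W=m+R@[0,-.047]; print('A',A,'W',W)
go([*W,.305],6.8)
for k in ('side','top'):
  c=capture(k); p=c['pixels'][150:330,210:400] if k=='side' else c['pixels'][110:290,120:330]
  cv2.imwrite(f'pics/{k}3.png',cv2.resize(p,None,fx=3,fy=3)[:,:,::-1])
"
```

```text
A [ 0.45609414 -0.19728927] W [ 0.44567945 -0.28869788]
t 7.05 pos [0.5627 0.1416 0.3063] open 0.393 F [-0.3  0.2 -1.7] j [ 3.1 21.7 82.8  0.  75.2 -3.7]
shift [0.0007, -0.4135, -0.1669] turn [-0.03, 0.24, 0.01]
```

View pics/side3.png

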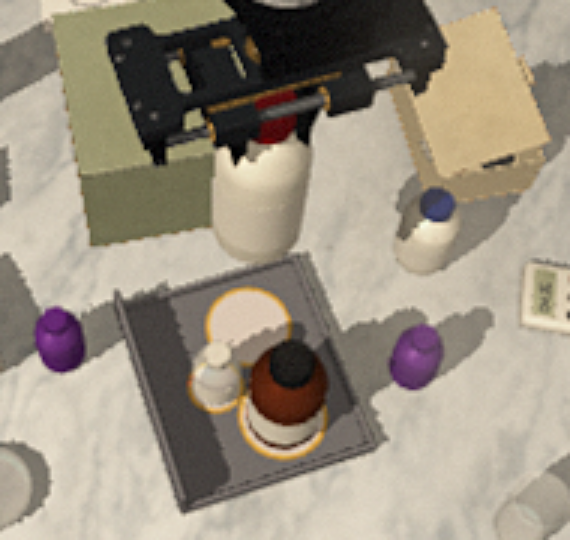

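The wash bottle hangs upright and clear of the tray, and its empty disc shows at (248,327). I carry it over to the mat.

Request:
{"name": "play_rows", "arguments": {"rows": [[[0,-0.01,-0.004,0,0,0,0.02],[0,-0.03,-0.012,0,0,0,0.02],[0,-0.055,-0.022,0,0,0,0.02],[0,-0.083,-0.033,0,0,0,0.02],[0,-0.111,-0.045,0,0,0,0.02],[0,-0.139,-0.056,0,0,0,0.02],[0,-0.167,-0.067,0,0,0,0.02],[0,-0.195,-0.079,0,0,0,0.02],[0,-0.223,-0.09,0,0,0,0.02],[0,-0.251,-0.101,0,0,0,0.02],[0,-0.27,-0.109,0,0,0,0.02],[0,-0.28,-0.113,0,0,0,0.02]]]}}

```text
time_s: 8.35
position: [0.481, -0.1516, 0.3022]
tcp_rot: [[-0.003, -0.115, 0.993], [0.001, 0.993, 0.115], [-1.0, 0.001, -0.003]]
force: [0.7, -0.0, -2.4]
opening: 0.396
```

Request:
{"name": "play_rows", "arguments": {"rows": [[[0,-0.01,-0.004,0,0,0,0.02],[0,-0.03,-0.012,0,0,0,0.02],[0,-0.055,-0.022,0,0,0,0.02],[0,-0.083,-0.033,0,0,0,0.02],[0,-0.107,-0.043,0,0,0,0.02],[0,-0.125,-0.05,0,0,0,0.02],[0,-0.133,-0.053,0,0,0,0.02],[0,-0.133,-0.053,0,0,0,0.02],[0,-0.133,-0.053,0,0,0,0.02]]]}}

```text
time_s: 9.25
position: [0.4457, -0.2871, 0.3032]
tcp_rot: [[-0.0, -0.118, 0.993], [0.002, 0.993, 0.118], [-1.0, 0.002, -0.0]]
force: [0.2, 0.3, -2.6]
opening: 0.399
```

```bash
python3 -c "
from h import *
go([.4457,-.2887,.1235],6.8)
for k in ('side','top'):
  c=capture(k); p=c['pixels'][50:240,180:400] if k=='side' else c['pixels'][130:330,260:470]
  cv2.imwrite(f'pics/{k}4.png',cv2.resize(p,None,fx=3,fy=3)[:,:,::-1])
"
```

```text
t 9.25 pos [ 0.4457 -0.2871  0.3032] open 0.399 F [ 0.2  0.3 -2.6] j [-44.9  17.7  89.6   0.   72.7 -51.7]
shift [0.1797, -0.0019, -0.0002] turn [-0.01, -0.01, -0.09]
```

View pics/side4.png

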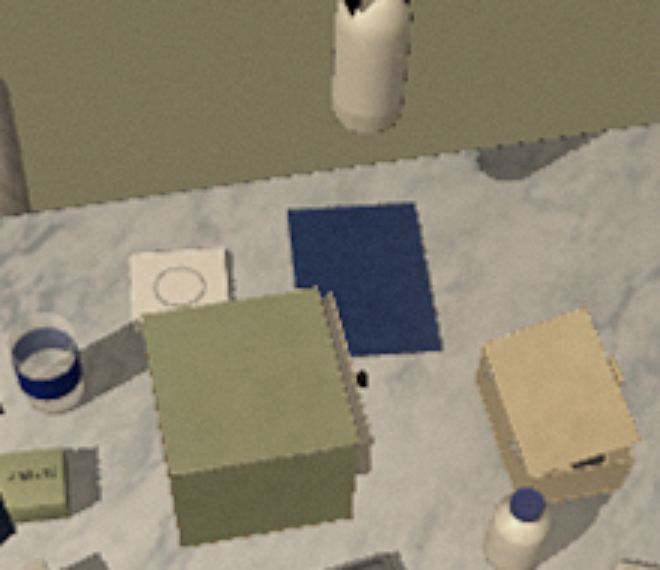

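View pics/top4.png

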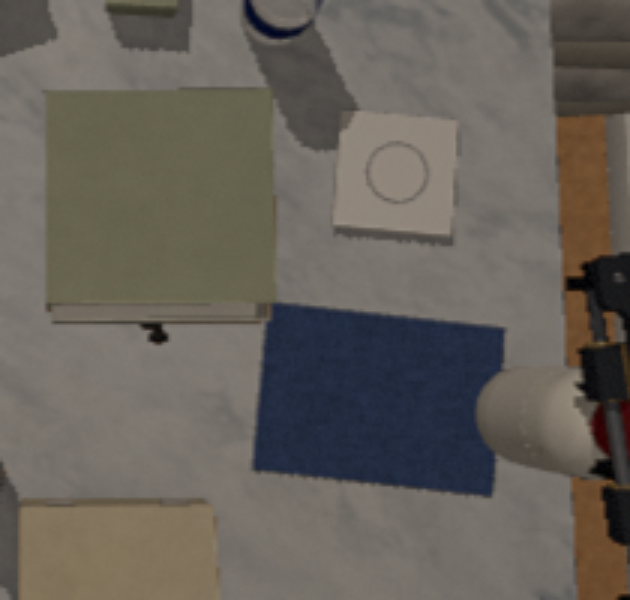

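Request:
{"name": "play_rows", "arguments": {"rows": [[[0.01,-0.002,0,0,0,0,0.02],[0.03,-0.002,0,0,0,0,0.02],[0.055,-0.002,0,0,0,0,0.02],[0.08,-0.002,0,0,0,0,0.02],[0.105,-0.002,0,0,0,0,0.02],[0.125,-0.002,0,0,0,0,0.02],[0.145,-0.002,0,0,0,0,0.02],[0.16,-0.002,0,0,0,0,0.02],[0.168,-0.002,0,0,0,0,0.02],[0.173,-0.002,0,0,0,0,0.02],[0.176,-0.002,0,0,0,0,0.02],[0.176,-0.002,0,0,0,0,0.02]]]}}

```text
time_s: 10.55
position: [0.4462, -0.2903, 0.1277]
tcp_rot: [[0.0, -0.118, 0.993], [-0.0, 0.993, 0.118], [-1.0, -0.0, 0.0]]
force: [0.7, 0.8, -2.2]
opening: 0.395
```

```bash
python3 -c "
from h import *
go([.4457,-.2887,.1225],6.8)
for k in ('side','top'):
  c=capture(k); p=c['pixels'][50:240,180:400] if k=='side' else c['pixels'][130:330,260:470]
  cv2.imwrite(f'pics/{k}5.png',cv2.resize(p,None,fx=3,fy=3)[:,:,::-1])
"
```

```text
t 10.55 pos [ 0.4462 -0.2903  0.1277] open 0.395 F [ 0.7  0.8 -2.2] j [-45.1  31.  100.5   0.   48.5 -51.9]
shift [0.0052, 0.0016, -0.0003] turn [-0.03, 0.02, 0.02]
```

View pics/side5.png

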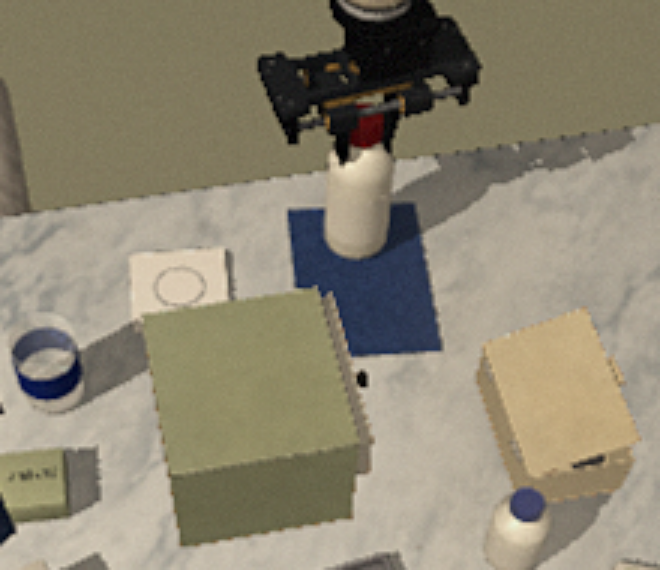

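The wash bottle is just above the mat. I lower it the last 5 mm slowly, then release.

Request:
{"name": "play_rows", "arguments": {"rows": [[[0.001,0,0,0,0,0,0.02],[0.002,0,0,0,0,0,0.02],[0.003,0,0,0,0,0,0.02],[0.004,0,0,0,0,0,0.02],[0.005,0,0,0,0,0,0.02],[0.005,0,0,0,0,0,0.02]]]}}

```text
time_s: 11.25
position: [0.446, -0.2902, 0.1225]
tcp_rot: [[-0.0, -0.118, 0.993], [0.0, 0.993, 0.118], [-1.0, 0.0, -0.0]]
force: [0.0, 0.9, -2.1]
opening: 0.396
```

Request:
{"name": "play_rows", "arguments": {"rows": [[[0.001,0,0,0,0,0,0.02],[0.001,0,0,0,0,0,0.02],[0.001,0,0,0,0,0,0.02]]]}}

```text
time_s: 11.55
position: [0.446, -0.2903, 0.1224]
tcp_rot: [[0.0, -0.118, 0.993], [-0.0, 0.993, 0.118], [-1.0, -0.0, 0.0]]
force: [-1.6, 0.6, 5.0]
opening: 0.396
```

Contact: the force has turned upward. I open the fingers and rise.

Request:
{"name": "play_rows", "arguments": {"rows": [[[0,0,0,0,0,0,0.05],[0,0,0,0,0,0,0.087],[0,0,0,0,0,0,0.087],[0,0,0,0,0,0,0.087],[0,0,0,0,0,0,0.087],[-0.03,0,0,0,0,0,0.087],[-0.07,0,0,0,0,0,0.087],[-0.11,0,0,0,0,0,0.087],[-0.15,0,0,0,0,0,0.087],[-0.18,0,0,0,0,0,0.087],[-0.18,0,0,0,0,0,0.087]]]}}

```text
time_s: 12.65
position: [0.4481, -0.2922, 0.3064]
tcp_rot: [[0.008, -0.118, 0.993], [-0.008, 0.993, 0.118], [-1.0, -0.008, 0.007]]
force: [0.4, -0.7, 0.7]
opening: 0.999
```

```bash
python3 -c "
from h import *
go([.5505,.224,.30],6.8)
for k in ('side','top'):
  c=capture(k); p=c['pixels'][50:240,180:400] if k=='side' else c['pixels'][130:330,260:470]
  cv2.imwrite(f'pics/{k}6.png',cv2.resize(p,None,fx=3,fy=3)[:,:,::-1])
"
```

```text
t 12.65 pos [ 0.4481 -0.2922  0.3064] open 0.999 F [ 0.4 -0.7  0.7] j [-45.1  17.6  89.2   0.   72.5 -51.9]
shift [0.0033, 0.5005, 0.1625] turn [-0.03, 0.38, 0.48]
```

View pics/top6.png

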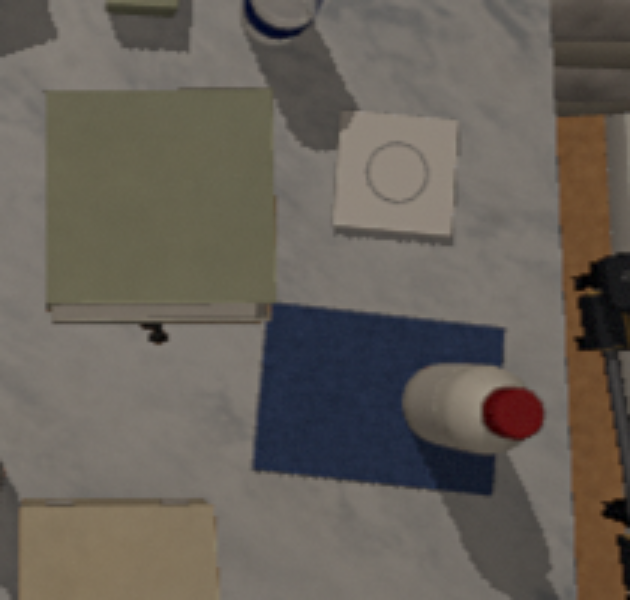

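The wash bottle stands on the mat's far half, base about (440,405) in this crop. Next is the amber bottle.

Request:
{"name": "play_rows", "arguments": {"rows": [[[0.0,0.05,0.016,0,0,0,0.087],[0.0,0.5,0.163,0,0,0,0.087],[0.0,0.5,0.163,0,0,0,0.087],[0.0,0.5,0.163,0,0,0,0.087],[0.0,0.5,0.163,0,0,0,0.087],[0.0,0.5,0.163,0,0,0,0.087],[0.0,0.5,0.163,0,0,0,0.087],[0.0,0.5,0.163,0,0,0,0.087],[0.0,0.5,0.163,0,0,0,0.087],[0.0,0.5,0.163,0,0,0,0.087],[0.0,0.5,0.163,0,0,0,0.087],[0.0,0.5,0.163,0,0,0,0.087]]]}}

```text
time_s: 13.95
position: [0.5479, 0.2289, 0.2987]
tcp_rot: [[-0.004, -0.123, 0.992], [0.0, 0.992, 0.123], [-1.0, 0.001, -0.004]]
force: [-0.7, -1.3, -0.3]
opening: 1.001
```

Request:
{"name": "play_rows", "arguments": {"rows": [[[0,0,0,0,0,0,0.087],[0,0,0,0,0,0,0.087]]]}}

```text
time_s: 14.15
position: [0.5482, 0.2243, 0.3002]
tcp_rot: [[-0.003, -0.117, 0.993], [-0.001, 0.993, 0.117], [-1.0, -0.001, -0.003]]
force: [-1.3, 0.2, 0.2]
opening: 0.996
```

```bash
python3 -c "
from h import *
go([.5505,.224,.092],6.8)
c=capture('wrist'); cv2.imwrite('pics/w7.png',c['pixels'][:,:,::-1])
print(proj(c,[[.5505,.224,.129],[.6,.188,.079]]).round())
"
```

```text
t 14.15 pos [0.5482 0.2243 0.3002] open 0.996 F [-1.3  0.2  0.2] j [11.5 23.3 81.3 -0.  75.6  4.8]
shift [0.2082, -0.0004, 0.0029] turn [-0.09, -0.17, 0.05]
[[291. 195.]
 [327. 219.]]
```

View pics/w7.png

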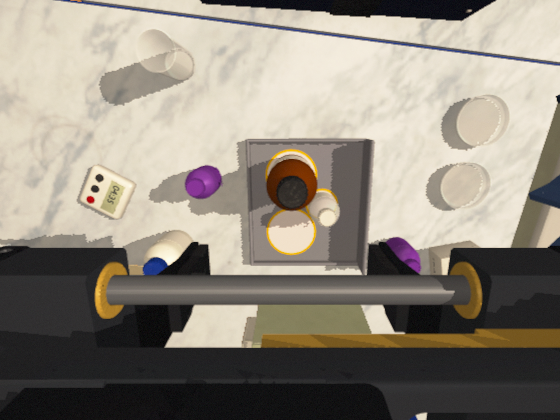

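The amber cap is at (291,191), centred between the finger planes, and the small bottle at (326,215) is undisturbed. I descend.

Request:
{"name": "play_rows", "arguments": {"rows": [[[0.03,0.001,0.003,0,0,0,0.087],[0.07,0.001,0.003,0,0,0,0.087],[0.11,0.001,0.003,0,0,0,0.087],[0.14,0.001,0.003,0,0,0,0.087],[0.17,0.001,0.003,0,0,0,0.087],[0.19,0.001,0.003,0,0,0,0.087],[0.203,0.001,0.003,0,0,0,0.087],[0.208,0.001,0.003,0,0,0,0.087],[0.208,0.001,0.003,0,0,0,0.087],[0.208,0.001,0.003,0,0,0,0.087]]]}}

```text
time_s: 15.2
position: [0.5527, 0.2268, 0.0946]
tcp_rot: [[0.002, -0.117, 0.993], [0.0, 0.993, 0.117], [-1.0, 0.0, 0.002]]
force: [-0.5, -0.0, 0.3]
opening: 0.999
```

Request:
{"name": "play_rows", "arguments": {"rows": [[[0,0,0,0,0,0,0.02],[0,0,0,0,0,0,0.02],[0,0,0,0,0,0,0.02],[0,0,0,0,0,0,0.02],[0,0,0,0,0,0,0.02],[0,0,0,0,0,0,0.02],[0,0,0,0,0,0,0.02],[0,0,0,0,0,0,0.02],[0,0,0,0,0,0,0.02],[0,0,0,0,0,0,0.02],[0,0,0,0,0,0,0.02]]]}}

```text
time_s: 16.3
position: [0.5516, 0.2268, 0.0935]
tcp_rot: [[-0.0, -0.118, 0.993], [-0.0, 0.993, 0.118], [-1.0, -0.0, -0.0]]
force: [-0.1, 0.5, 0.6]
opening: 0.366
```

Request:
{"name": "play_rows", "arguments": {"rows": [[[-0.004,0,0,0,0,0,0.02],[-0.01,0,0,0,0,0,0.02],[-0.02,0,0,0,0,0,0.02],[-0.035,0,0,0,0,0,0.02],[-0.05,0,0,0,0,0,0.02],[-0.07,0,0,0,0,0,0.02],[-0.09,0,0,0,0,0,0.02],[-0.11,0,0,0,0,0,0.02],[-0.13,0,0,0,0,0,0.02],[-0.15,0,0,0,0,0,0.02],[-0.17,0,0,0,0,0,0.02],[-0.18,0,0,0,0,0,0.02]]]}}

```text
time_s: 17.5
position: [0.5526, 0.227, 0.2763]
tcp_rot: [[0.004, -0.118, 0.993], [0.001, 0.993, 0.118], [-1.0, 0.0, 0.004]]
force: [-0.3, 0.3, -3.4]
opening: 0.371
```

```bash
python3 -c "
from h import *
go([.4561,-.1973,.273],6.8)
for k in ('side','top'):
  c=capture(k); p=c['pixels'][150:330,210:400] if k=='side' else c['pixels'][110:290,120:330]
  cv2.imwrite(f'pics/{k}8.png',cv2.resize(p,None,fx=3,fy=3)[:,:,::-1])
"
```

```text
t 17.5 pos [0.5526 0.227  0.2763] open 0.371 F [-0.3  0.3 -3.4] j [11.6 24.8 82.7  0.  72.3  4.9]
shift [0.0025, -0.41, -0.1458] turn [-0.03, 0.23, -0.02]
```

View pics/side8.png

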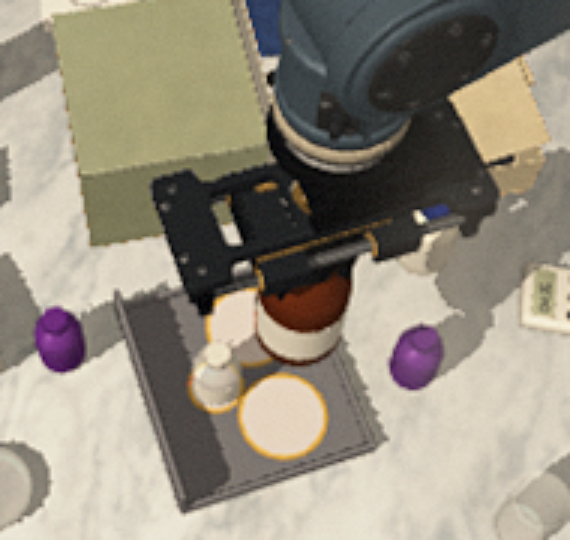

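The amber bottle is lifted upright and the small bottle stays on its disc at (217,375). I carry it to the near half of the mat.

Request:
{"name": "play_rows", "arguments": {"rows": [[[0,-0.01,-0.004,0,0,0,0.02],[0,-0.03,-0.011,0,0,0,0.02],[0,-0.055,-0.02,0,0,0,0.02],[0,-0.083,-0.03,0,0,0,0.02],[0,-0.111,-0.04,0,0,0,0.02],[0,-0.139,-0.05,0,0,0,0.02],[0,-0.167,-0.06,0,0,0,0.02],[0,-0.195,-0.07,0,0,0,0.02],[0,-0.223,-0.08,0,0,0,0.02],[0,-0.251,-0.09,0,0,0,0.02],[0,-0.27,-0.096,0,0,0,0.02],[0,-0.28,-0.1,0,0,0,0.02]]]}}

```text
time_s: 18.8
position: [0.4839, -0.0647, 0.2724]
tcp_rot: [[-0.003, -0.116, 0.993], [0.0, 0.993, 0.116], [-1.0, 0.001, -0.003]]
force: [0.5, 0.8, -3.3]
opening: 0.366
```

Request:
{"name": "play_rows", "arguments": {"rows": [[[0,-0.01,-0.004,0,0,0,0.02],[0,-0.03,-0.011,0,0,0,0.02],[0,-0.055,-0.02,0,0,0,0.02],[0,-0.08,-0.028,0,0,0,0.02],[0,-0.105,-0.037,0,0,0,0.02],[0,-0.122,-0.043,0,0,0,0.02],[0,-0.13,-0.046,0,0,0,0.02],[0,-0.13,-0.046,0,0,0,0.02],[0,-0.13,-0.046,0,0,0,0.02]]]}}

```text
time_s: 19.7
position: [0.455, -0.1965, 0.2733]
tcp_rot: [[-0.0, -0.118, 0.993], [0.001, 0.993, 0.118], [-1.0, 0.001, -0.0]]
force: [0.9, 0.3, -2.5]
opening: 0.37
```

```bash
python3 -c "
from h import *
go([.4561,-.1973,.0925],6.8)
for k in ('side','top'):
  c=capture(k); p=c['pixels'][50:240,180:400] if k=='side' else c['pixels'][130:330,260:470]
  cv2.imwrite(f'pics/{k}9.png',cv2.resize(p,None,fx=3,fy=3)[:,:,::-1])
"
```

```text
t 19.7 pos [ 0.455  -0.1965  0.2733] open 0.37 F [ 0.9  0.3 -2.5] j [-36.3  16.6  96.6   0.   66.9 -43.1]
shift [0.1808, -0.0012, 0.0011] turn [-0.02, -0.02, -0.08]
```

View pics/side9.png

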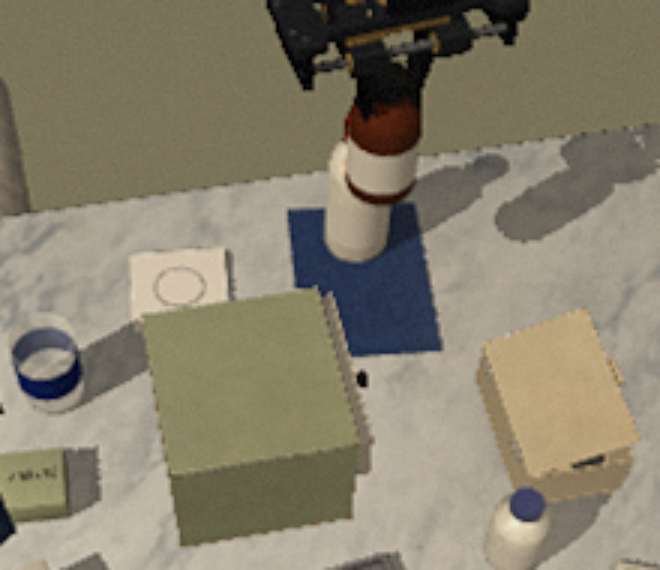

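Request:
{"name": "play_rows", "arguments": {"rows": [[[0.01,-0.001,0.001,0,0,0,0.02],[0.03,-0.001,0.001,0,0,0,0.02],[0.055,-0.001,0.001,0,0,0,0.02],[0.08,-0.001,0.001,0,0,0,0.02],[0.105,-0.001,0.001,0,0,0,0.02],[0.125,-0.001,0.001,0,0,0,0.02],[0.145,-0.001,0.001,0,0,0,0.02],[0.16,-0.001,0.001,0,0,0,0.02],[0.168,-0.001,0.001,0,0,0,0.02],[0.173,-0.001,0.001,0,0,0,0.02],[0.176,-0.001,0.001,0,0,0,0.02],[0.176,-0.001,0.001,0,0,0,0.02]]]}}

```text
time_s: 21.0
position: [0.4565, -0.1984, 0.0976]
tcp_rot: [[0.0, -0.118, 0.993], [-0.0, 0.993, 0.118], [-1.0, -0.0, 0.0]]
force: [-0.2, 1.0, -2.6]
opening: 0.364
```

Request:
{"name": "play_rows", "arguments": {"rows": [[[0.001,0,0,0,0,0,0.02],[0.002,0,0,0,0,0,0.02],[0.003,0,0,0,0,0,0.02],[0.004,0,0,0,0,0,0.02],[0.005,0,0,0,0,0,0.02],[0.0055,0,0,0,0,0,0.02],[0.0055,0,0,0,0,0,0.02]]]}}

```text
time_s: 21.7
position: [0.4562, -0.1985, 0.0924]
tcp_rot: [[0.0, -0.118, 0.993], [-0.0, 0.993, 0.118], [-1.0, -0.0, 0.0]]
force: [-0.6, 0.8, 1.4]
opening: 0.369
```

Contact. I open and rise.

Request:
{"name": "play_rows", "arguments": {"rows": [[[0,0,0,0,0,0,0.05],[0,0,0,0,0,0,0.087],[0,0,0,0,0,0,0.087],[0,0,0,0,0,0,0.087],[0,0,0,0,0,0,0.087],[-0.03,0,0,0,0,0,0.087],[-0.07,0,0,0,0,0,0.087],[-0.11,0,0,0,0,0,0.087],[-0.15,0,0,0,0,0,0.087],[-0.18,0,0,0,0,0,0.087],[-0.18,0,0,0,0,0,0.087]]]}}

```text
time_s: 22.8
position: [0.4586, -0.2, 0.2766]
tcp_rot: [[0.009, -0.118, 0.993], [-0.006, 0.993, 0.118], [-1.0, -0.007, 0.008]]
force: [-0.0, -0.9, -0.4]
opening: 0.999
```

```bash
python3 -c "
from h import *
import pickle
cs={}
for k in ('side','top'):
  c=capture(k); cs[k]=c; p=c['pixels'][50:240,180:400] if k=='side' else c['pixels'][130:330,260:470]
  cv2.imwrite(f'pics/{k}10.png',cv2.resize(p,None,fx=3,fy=3)[:,:,::-1])
p=np.hstack([cv2.resize(cs['top']['pixels'][165:260,165:265],None,fx=4,fy=4),cv2.resize(cs['side']['pixels'][220:315,240:340],None,fx=4,fy=4)])
cv2.imwrite('pics/tr10.png',p[:,:,::-1])
go([.600,.188,.30],96.8); go([.600,.188,.30],6.8); go([.600,.188,.30],-83.2)
"
```

```text
t 22.9 pos [ 0.4562 -0.1983  0.2724] open 0.999 F [-0.   0.8 -0.3] j [-36.4  16.8  96.5   0.   66.7 -43.2]
shift [-0.0277, 0.3666, 0.1884] turn [-90.04, 0.0, 0.07]
t 22.9 pos [ 0.4562 -0.1983  0.2724] open 0.999 F [-0.   0.8 -0.3] j [-36.4  16.8  96.5   0.   66.7 -43.2]
shift [-0.0277, 0.3666, 0.1884] turn [-0.04, 0.05, 0.04]
t 22.9 pos [ 0.4562 -0.1983  0.2724] open 0.999 F [-0.   0.8 -0.3] j [-36.4  16.8  96.5   0.   66.7 -43.2]
shift [-0.0277, 0.3666, 0.1884] turn [89.96, 0.07, -0.0]
```

View pics/top10.png

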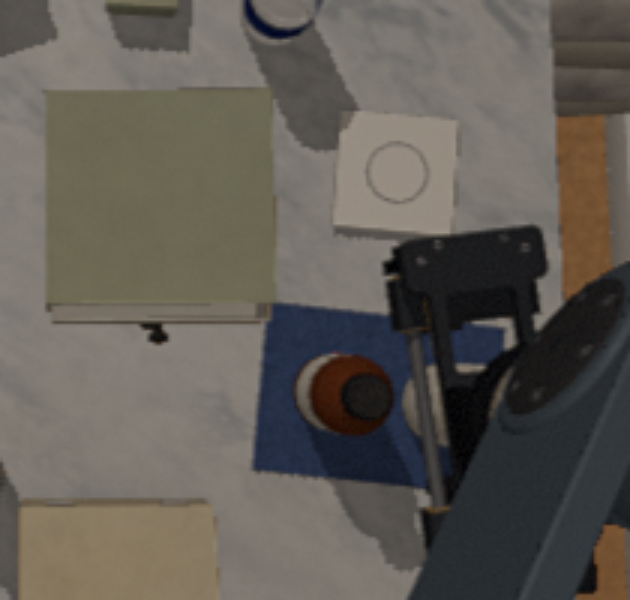

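View pics/tr10.png

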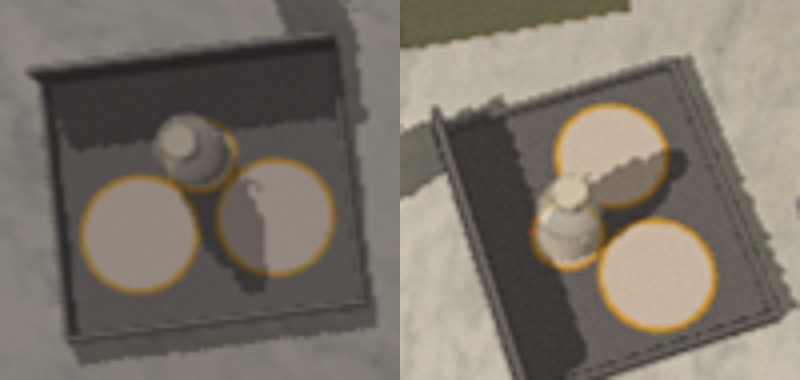

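Both bottles stand on the mat, and the small bottle is still on its disc with both larger discs empty. I move over the small bottle with the jaws turned along the tray's y.

Request:
{"name": "play_rows", "arguments": {"rows": [[[-0.028,0.367,0.188,-90,0,0,0.087],[-0.028,0.367,0.188,-90,0,0,0.087],[-0.028,0.367,0.188,-90,0,0,0.087],[-0.028,0.367,0.188,-90,0,0,0.087],[-0.028,0.367,0.188,-90,0,0,0.087],[-0.028,0.367,0.188,-90,0,0,0.087],[-0.028,0.367,0.188,-90,0,0,0.087],[-0.028,0.367,0.188,-90,0,0,0.087],[-0.028,0.367,0.188,-90,0,0,0.087],[-0.028,0.367,0.188,-90,0,0,0.087],[-0.028,0.367,0.188,-90,0,0,0.087],[-0.028,0.367,0.188,-90,0,0,0.087]]]}}

```text
time_s: 24.1
position: [0.5985, 0.1885, 0.2972]
tcp_rot: [[-0.005, -0.993, -0.118], [-0.001, -0.118, 0.993], [-1.0, 0.005, -0.0]]
force: [-0.5, -0.8, 0.2]
opening: 0.999
```

Request:
{"name": "play_rows", "arguments": {"rows": [[[0,0,0,0,0,0,0.087],[0,0,0,0,0,0,0.087]]]}}

```text
time_s: 24.3
position: [0.5993, 0.1879, 0.299]
tcp_rot: [[-0.002, -0.993, -0.116], [-0.0, -0.116, 0.993], [-1.0, 0.002, 0.0]]
force: [0.3, 0.8, -0.7]
opening: 0.997
```

```bash
python3 -c "
from h import *
go([.600,.188,.024],96.8)
c=capture('wrist'); cv2.imwrite('pics/w11.png',c['pixels'][:,:,::-1])
print(proj(c,[[.6,.188,.079]]).round())
r=trace('wrist','drop_bottle_mid'); print([(d['p'],d['at']) for d in r])
cs={k:capture(k) for k in ('side','top')}
U=lambda L,o:(np.array(L,float)+.5)/4-.5+np.array(o)
for n,a,b in (('amber',(140,233),(257,275)),('wash',(275,216),(210,157))):
  print(n,onz(cs['top'],U([a],[165,165]),.004),onz(cs['side'],U([b],[240,220]),.004))
"
```

```text
t 24.3 pos [0.5993 0.1879 0.299 ] open 0.997 F [ 0.3  0.8 -0.7] j [  7.2  26.4  76.2   0.   77.6 -89.4]
shift [0.275, -0.0012, -0.0] turn [-0.12, 0.0, -0.11]
[[287. 186.]]
[(0.9, [288.5, 181.0]), (0.78, [241.8, 261.2]), (0.68, [320.0, 45.6])]
amber [[0.55250664 0.22443269 0.004     ]] [[0.55008826 0.22563044 0.004     ]]
wash [[0.56283023 0.13953437 0.004     ]] [[0.56134241 0.14086733 0.004     ]]
```

View pics/w11.png

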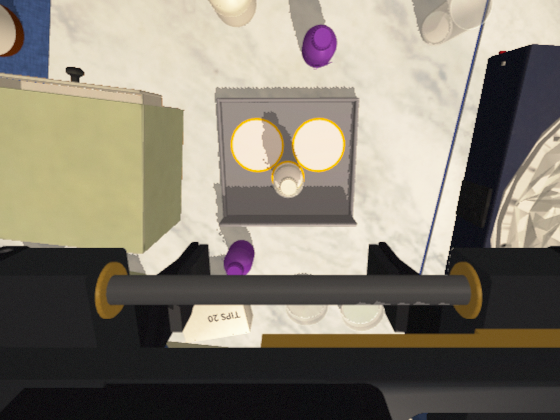

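The white-capped bottle in the tray is at (288,186) in the wrist view, exactly where projected. The purple ones at (240,260) and (320,45) are the look-alikes. I descend on it.

Request:
{"name": "play_rows", "arguments": {"rows": [[[0.04,-0.001,0,0,0,0,0.087],[0.08,-0.001,0,0,0,0,0.087],[0.12,-0.001,0,0,0,0,0.087],[0.16,-0.001,0,0,0,0,0.087],[0.195,-0.001,0,0,0,0,0.087],[0.22,-0.001,0,0,0,0,0.087],[0.24,-0.001,0,0,0,0,0.087],[0.255,-0.001,0,0,0,0,0.087],[0.265,-0.001,0,0,0,0,0.087],[0.272,-0.001,0,0,0,0,0.087],[0.275,-0.001,0,0,0,0,0.087],[0.275,-0.001,0,0,0,0,0.087]]]}}

```text
time_s: 25.7
position: [0.601, 0.1884, 0.0253]
tcp_rot: [[0.001, -0.993, -0.118], [0.0, -0.118, 0.993], [-1.0, -0.001, -0.0]]
force: [-0.3, -0.1, 0.2]
opening: 0.998
```

```bash
python3 -c "
from h import *
go([.600,.188,.024],96.8)
p=np.hstack([cv2.resize(capture('top')['pixels'][145:280,155:285],None,fx=3,fy=3),cv2.resize(capture('side')['pixels'][200:335,230:360],None,fx=3,fy=3)])
cv2.imwrite('pics/tr12.png',p[:,:,::-1])
"
```

```text
t 25.7 pos [0.601  0.1884 0.0253] open 0.998 F [-0.3 -0.1  0.2] j [  7.3  45.5  88.8  -0.   45.6 -89.5]
shift [0.0013, 0.001, -0.0003] turn [-0.04, -0.0, 0.04]
```

View pics/tr12.png

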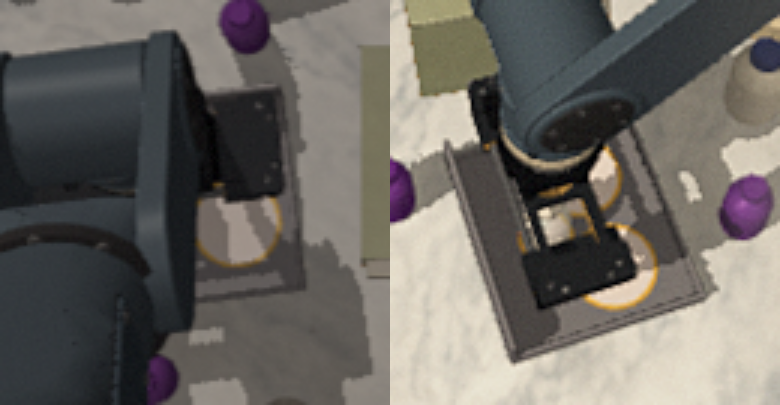

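The small bottle is between the fingers. I close and lift.

Request:
{"name": "play_rows", "arguments": {"rows": [[[0,0,0,0,0,0,0.03],[0,0,0,0,0,0,0.03],[0,0,0,0,0,0,0.03],[0,0,0,0,0,0,0.03],[0,0,0,0,0,0,0.03],[0,0,0,0,0,0,0.03],[0,0,0,0,0,0,0.03],[0,0,0,0,0,0,0.03],[0,0,0,0,0,0,0.03],[0,0,0,0,0,0,0.03]]]}}

```text
time_s: 26.8
position: [0.6007, 0.1883, 0.025]
tcp_rot: [[-0.0, -0.993, -0.118], [-0.0, -0.118, 0.993], [-1.0, 0.0, -0.0]]
force: [-0.4, -1.0, 0.4]
opening: 0.452
```

Request:
{"name": "play_rows", "arguments": {"rows": [[[-0.004,0,0,0,0,0,0.03],[-0.01,0,0,0,0,0,0.03],[-0.025,0,0,0,0,0,0.03],[-0.045,0,0,0,0,0,0.03],[-0.07,0,0,0,0,0,0.03],[-0.095,0,0,0,0,0,0.03],[-0.12,0,0,0,0,0,0.03],[-0.145,0,0,0,0,0,0.03],[-0.17,0,0,0,0,0,0.03],[-0.19,0,0,0,0,0,0.03],[-0.2,0,0,0,0,0,0.03],[-0.2,0,0,0,0,0,0.03]]]}}

```text
time_s: 28.0
position: [0.6016, 0.1885, 0.2276]
tcp_rot: [[0.005, -0.993, -0.118], [0.001, -0.118, 0.993], [-1.0, -0.005, 0.0]]
force: [0.1, 0.6, -1.1]
opening: 0.451
```

```bash
python3 -c "
from h import *
go([.640,-.2608,.225],96.8)
p=np.hstack([cv2.resize(capture('top')['pixels'][145:280,155:285],None,fx=3,fy=3),cv2.resize(capture('side')['pixels'][200:335,230:360],None,fx=3,fy=3)])
cv2.imwrite('pics/tr13.png',p[:,:,::-1])
"
```

```text
t 28.0 pos [0.6016 0.1885 0.2276] open 0.451 F [ 0.1  0.6 -1.1] j [  7.3  30.2  81.2  -0.   68.3 -89.5]
shift [0.0025, 0.0149, -0.4507] turn [-0.03, 0.0, 0.26]
```

View pics/tr13.png

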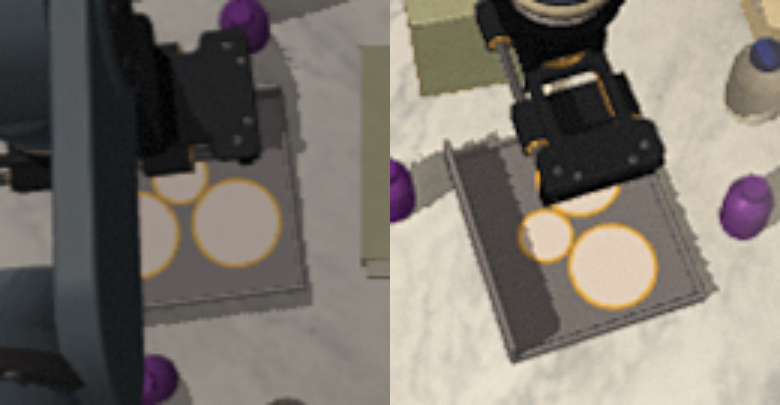

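The grip holds at about 39 mm and the bottle's bottom is around 0.2 m, above the 0.133 m box. I carry it to the tile.

Request:
{"name": "play_rows", "arguments": {"rows": [[[0,0,-0.01,0,0,0,0.03],[0,0.001,-0.03,0,0,0,0.03],[0,0.002,-0.055,0,0,0,0.03],[0,0.003,-0.085,0,0,0,0.03],[0,0.004,-0.115,0,0,0,0.03],[0,0.005,-0.145,0,0,0,0.03],[0,0.006,-0.175,0,0,0,0.03],[0,0.007,-0.205,0,0,0,0.03],[0,0.008,-0.235,0,0,0,0.03],[0,0.009,-0.26,0,0,0,0.03],[0,0.01,-0.28,0,0,0,0.03],[0,0.01,-0.29,0,0,0,0.03]]]}}

```text
time_s: 29.3
position: [0.6242, -0.1033, 0.2236]
tcp_rot: [[-0.002, -0.993, -0.115], [0.0, -0.115, 0.993], [-1.0, 0.002, 0.0]]
force: [-0.3, 0.3, -2.0]
opening: 0.452
```

Request:
{"name": "play_rows", "arguments": {"rows": [[[0,0,-0.01,0,0,0,0.03],[0,0.001,-0.03,0,0,0,0.03],[0,0.002,-0.06,0,0,0,0.03],[0,0.003,-0.09,0,0,0,0.03],[0,0.004,-0.12,0,0,0,0.03],[0,0.005,-0.145,0,0,0,0.03],[0,0.005,-0.157,0,0,0,0.03],[0,0.005,-0.16,0,0,0,0.03],[0,0.005,-0.16,0,0,0,0.03],[0,0.005,-0.16,0,0,0,0.03]]]}}

```text
time_s: 30.3
position: [0.6387, -0.2588, 0.2249]
tcp_rot: [[-0.001, -0.993, -0.119], [0.001, -0.119, 0.993], [-1.0, 0.001, 0.001]]
force: [-0.6, -0.1, -0.1]
opening: 0.454
```

```bash
python3 -c "
from h import *
go([.640,-.2608,.029],96.8)
T=capture('top');S=capture('side'); W=capture('wrist')
p=np.hstack([cv2.resize(T['pixels'][120:300,300:470],None,fx=2.3,fy=2.3),cv2.resize(S['pixels'][20:200,180:350],None,fx=2.3,fy=2.3)])
cv2.imwrite('pics/tr14.png',p[:,:,::-1]); cv2.imwrite('pics/w14.png',W['pixels'][:,:,::-1])
print(proj(W,[[.64,-.2608,.008]]))
"
```

```text
t 30.3 pos [ 0.6387 -0.2588  0.2249] open 0.454 F [-0.6 -0.1 -0.1] j [ -31.3   35.3   71.8    0.    73.  -128.2]
shift [0.1959, -0.0012, -0.0024] turn [0.04, 0.06, -0.03]
[[285.33187883 186.66084107]]
```

View pics/tr14.png

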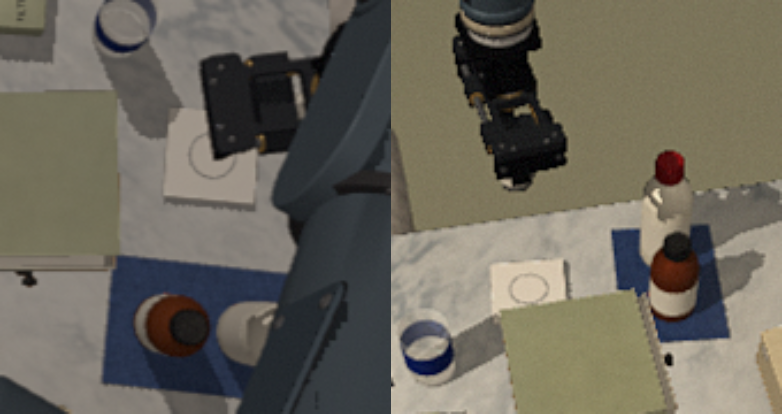

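View pics/w14.png

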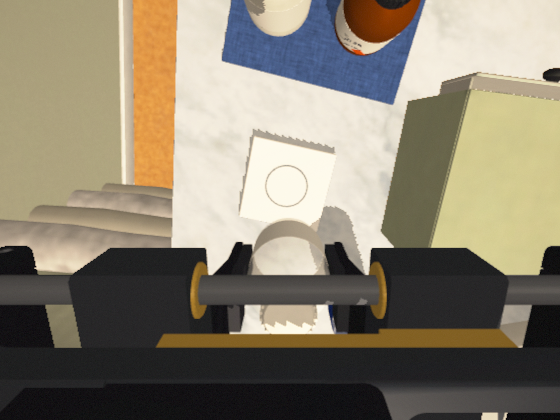

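```bash
python3 -c "
from h import *
D=[((-82.8,30.2,82.1),(.1876,-.5962,.2226)),((-48.1,16.6,91.3),(.4206,-.3024,.3028)),((3,34.2,93.8),(.5628,.141,.1245)),((11.5,23.3,81.3),(.5482,.2243,.3002)),((7.3,45.5,88.8),(.601,.1884,.0253)),((-31.3,35.3,71.8),(.6387,-.2588,.2249)),((-36.4,16.8,96.5),(.4562,-.1983,.2724))]
def f(p):
  o=[]
  for j,x in D:
    a,b,c=np.radians(j); r=p[0]+p[1]*np.sin(b)+p[2]*np.sin(b+c); z=p[3]+p[1]*np.cos(b)+p[2]*np.cos(b+c)
    o+=[r*np.cos(a)-p[4]*np.sin(a)-x[0], r*np.sin(a)+p[4]*np.cos(a)-x[1], z-x[2]]
  return o
s=least_squares(f,[0,.4,.4,0,.1]);print(s.x,np.abs(s.fun).max())
"
```

```text
[-0.00881697  0.50374166  0.39268508 -0.05938013  0.11095069] 0.019167174202528225
```

Forearm clearance over the mat bottles works out at more than 0.15 m. I descend on the tile.

Request:
{"name": "play_rows", "arguments": {"rows": [[[0.01,-0.001,-0.002,0,0,0,0.03],[0.03,-0.001,-0.002,0,0,0,0.03],[0.055,-0.001,-0.002,0,0,0,0.03],[0.08,-0.001,-0.002,0,0,0,0.03],[0.105,-0.001,-0.002,0,0,0,0.03],[0.13,-0.001,-0.002,0,0,0,0.03],[0.15,-0.001,-0.002,0,0,0,0.03],[0.168,-0.001,-0.002,0,0,0,0.03],[0.18,-0.001,-0.002,0,0,0,0.03],[0.187,-0.001,-0.002,0,0,0,0.03],[0.19,-0.001,-0.002,0,0,0,0.03],[0.19,-0.001,-0.002,0,0,0,0.03]]]}}

```text
time_s: 31.65
position: [0.6402, -0.2622, 0.0352]
tcp_rot: [[0.0, -0.993, -0.118], [-0.0, -0.118, 0.993], [-1.0, -0.0, -0.0]]
force: [-0.3, 0.2, -1.0]
opening: 0.453
```

```bash
python3 -c "
from h import *
go([.640,-.2608,.029],96.8)
T=capture('top');S=capture('side'); W=capture('wrist')
p=np.hstack([cv2.resize(T['pixels'][120:300,300:470],None,fx=2.3,fy=2.3),cv2.resize(S['pixels'][90:180,210:300],None,fx=4.6,fy=4.6)])
cv2.imwrite('pics/tr15.png',p[:,:,::-1]); cv2.imwrite('pics/w15.png',W['pixels'][:,:,::-1])
"
```

```text
t 31.65 pos [ 0.6402 -0.2622  0.0352] open 0.453 F [-0.3  0.2 -1. ] j [ -31.5   48.1   78.7    0.    53.1 -128.3]
shift [0.0062, 0.0001, 0.0014] turn [-0.03, -0.01, 0.02]
```

View pics/tr15.png

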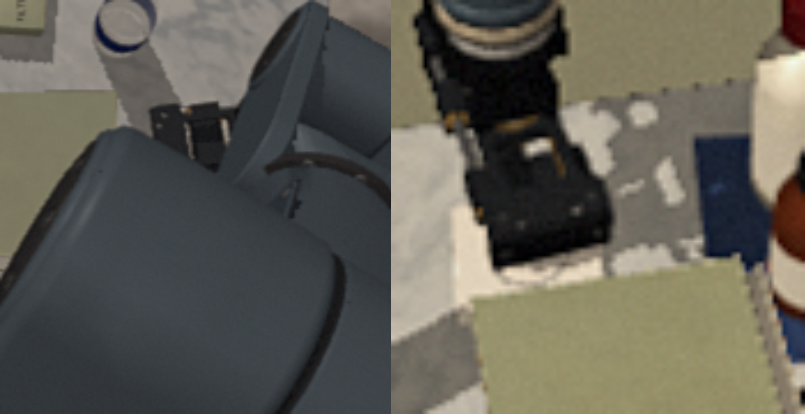

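Request:
{"name": "play_rows", "arguments": {"rows": [[[0.001,0,0.001,0,0,0,0.03],[0.002,0,0.001,0,0,0,0.03],[0.003,0,0.001,0,0,0,0.03],[0.004,0,0.001,0,0,0,0.03],[0.005,0,0.001,0,0,0,0.03],[0.006,0,0.001,0,0,0,0.03],[0.006,0,0.001,0,0,0,0.03]]]}}

```text
time_s: 32.5
position: [0.6399, -0.2612, 0.029]
tcp_rot: [[-0.0, -0.993, -0.118], [0.0, -0.118, 0.993], [-1.0, 0.0, 0.0]]
force: [-0.2, -0.5, -0.6]
opening: 0.454
```

Request:
{"name": "play_rows", "arguments": {"rows": [[[0.0005,0,0,0,0,0,0.03],[0.0005,0,0,0,0,0,0.03],[0.0005,0,0,0,0,0,0.03]]]}}

```text
time_s: 32.8
position: [0.6399, -0.2612, 0.029]
tcp_rot: [[0.0, -0.993, -0.118], [-0.0, -0.118, 0.993], [-1.0, -0.0, -0.0]]
force: [-2.0, 0.7, 4.1]
opening: 0.452
```

Request:
{"name": "play_rows", "arguments": {"rows": [[[0,0,0,0,0,0,0.055],[0,0,0,0,0,0,0.065],[0,0,0,0,0,0,0.075],[0,0,0,0,0,0,0.075],[0,0,0,0,0,0,0.075],[-0.02,0,0,0,0,0,0.075],[-0.05,0,0,0,0,0,0.075],[-0.09,0,0,0,0,0,0.075],[-0.13,0,0,0,0,0,0.075],[-0.17,0,0,0,0,0,0.075],[-0.21,0,0,0,0,0,0.075],[-0.24,0,0,0,0,0,0.075]]]}}

```text
time_s: 34.0
position: [0.6405, -0.2615, 0.2718]
tcp_rot: [[0.003, -0.993, -0.118], [-0.002, -0.118, 0.993], [-1.0, -0.003, -0.002]]
force: [0.4, 0.0, 0.8]
opening: 0.863
```

```bash
python3 -c "
from h import *
go([.4562,-.1985,.27],6.8)
T=capture('top');S=capture('side'); W=capture('wrist')
p=np.hstack([cv2.resize(T['pixels'][120:300,300:470],None,fx=2.3,fy=2.3),cv2.resize(S['pixels'][90:180,210:300],None,fx=4.6,fy=4.6)])
cv2.imwrite('pics/tr16.png',p[:,:,::-1]); cv2.imwrite('pics/w16.png',W['pixels'][:,:,::-1])
print(proj(W,[[.64,-.2608,.083],[.64,-.2608,.008]]))
"
```

```text
t 34.0 pos [ 0.6405 -0.2615  0.2718] open 0.863 F [0.4 0.  0.8] j [ -31.4   33.    68.4   -0.    78.3 -128.2]
shift [0.0011, 0.1756, 0.0843] turn [89.97, 0.03, 0.22]
[[290.33272967 186.43688881]
 [290.39964064 175.30592349]]
```

View pics/tr16.png

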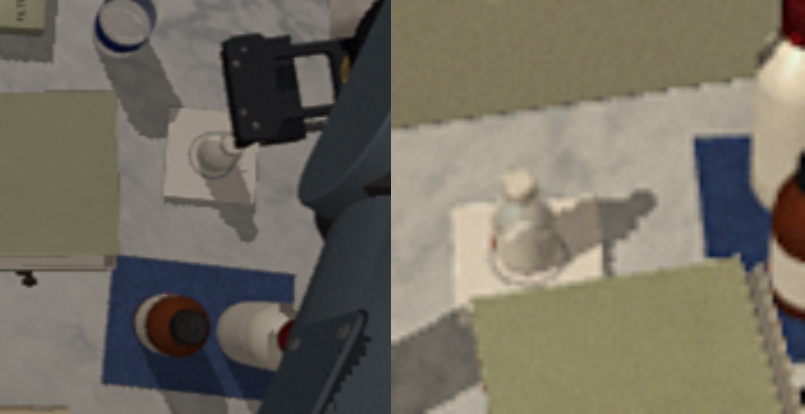

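View pics/w16.png

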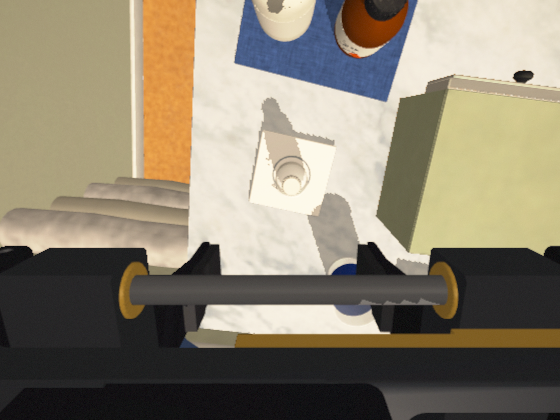

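The small bottle stands centred in the ring, at (290,185) in the wrist view, with both big bottles still on the mat. Now I put the amber bottle back, using the same release pose.

Request:
{"name": "play_rows", "arguments": {"rows": [[[0,0.176,0.084,90,0,0,0.087],[0,0.176,0.084,90,0,0,0.087],[0,0.176,0.084,90,0,0,0.087],[0,0.176,0.084,90,0,0,0.087],[0,0.176,0.084,90,0,0,0.087],[0,0.176,0.084,90,0,0,0.087],[0,0.176,0.084,90,0,0,0.087],[0,0.176,0.084,90,0,0,0.087],[0,0.176,0.084,90,0,0,0.087],[0,0.176,0.084,90,0,0,0.087],[0,0.176,0.084,90,0,0,0.087],[0,0.176,0.084,90,0,0,0.087]]]}}

```text
time_s: 35.35
position: [0.4543, -0.1978, 0.2669]
tcp_rot: [[-0.003, -0.118, 0.993], [0.002, 0.993, 0.118], [-1.0, 0.003, -0.003]]
force: [-0.3, 0.2, -0.2]
opening: 1.0
```

Request:
{"name": "play_rows", "arguments": {"rows": [[[0,0,0,0,0,0,0.087],[0,0,0,0,0,0,0.087]]]}}

```text
time_s: 35.55
position: [0.4549, -0.1982, 0.2679]
tcp_rot: [[-0.001, -0.119, 0.993], [0.001, 0.993, 0.119], [-1.0, 0.001, -0.001]]
force: [0.2, -0.3, -0.3]
opening: 0.999
```

```bash
python3 -c "
from h import *
go([.4562,-.1985,.0925],6.8)
"
```

```text
t 35.55 pos [ 0.4549 -0.1982  0.2679] open 0.999 F [ 0.2 -0.3 -0.3] j [-36.5  17.   96.9  -0.   66.2 -43.3]
shift [0.1754, -0.0006, 0.0015] turn [0.03, -0.06, -0.06]
```

Request:
{"name": "play_rows", "arguments": {"rows": [[[0.03,-0.0005,0.001,0,0,0,0.087],[0.06,-0.0005,0.001,0,0,0,0.087],[0.09,-0.0005,0.001,0,0,0,0.087],[0.12,-0.0005,0.001,0,0,0,0.087],[0.145,-0.0005,0.001,0,0,0,0.087],[0.165,-0.0005,0.001,0,0,0,0.087],[0.173,-0.0005,0.001,0,0,0,0.087],[0.175,-0.0005,0.001,0,0,0,0.087],[0.175,-0.0005,0.001,0,0,0,0.087],[0.175,-0.0005,0.001,0,0,0,0.087]]]}}

```text
time_s: 36.55
position: [0.457, -0.1993, 0.0945]
tcp_rot: [[0.002, -0.118, 0.993], [-0.001, 0.993, 0.118], [-1.0, -0.001, 0.002]]
force: [1.4, -0.6, 0.8]
opening: 0.996
```

```bash
python3 -c "
from h import *
go([.4562,-.1985,.0925],6.8)
S=capture('side')
cv2.imwrite('pics/s17.png',cv2.resize(S['pixels'][60:180,230:350],None,fx=4,fy=4)[:,:,::-1])
"
```

```text
t 36.55 pos [ 0.457  -0.1993  0.0945] open 0.996 F [ 1.4 -0.6  0.8] j [-36.4  32.4 106.7   0.   40.8 -43.2]
shift [0.002, 0.0009, -0.0007] turn [-0.03, 0.09, 0.08]
```

View pics/s17.png

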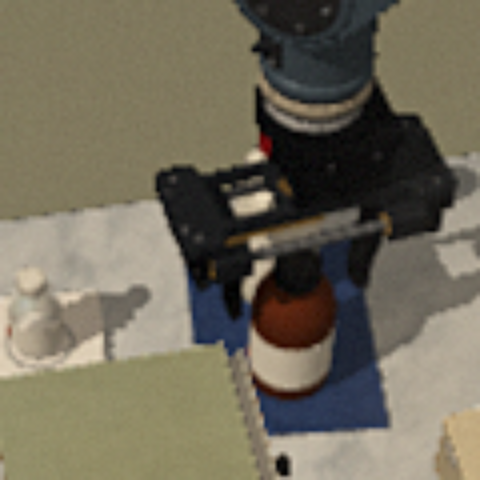

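The cap is between the fingers. I close, correcting 1 mm, and lift.

Request:
{"name": "play_rows", "arguments": {"rows": [[[0.001,0.001,0,0,0,0,0.02],[0.001,0.001,0,0,0,0,0.02],[0.001,0.001,0,0,0,0,0.02],[0.001,0.001,0,0,0,0,0.02],[0.001,0.001,0,0,0,0,0.02],[0.001,0.001,0,0,0,0,0.02],[0.001,0.001,0,0,0,0,0.02],[0.001,0.001,0,0,0,0,0.02],[0.001,0.001,0,0,0,0,0.02],[0.001,0.001,0,0,0,0,0.02],[0.001,0.001,0,0,0,0,0.02]]]}}

```text
time_s: 37.7
position: [0.4561, -0.1978, 0.0925]
tcp_rot: [[-0.0, -0.118, 0.993], [0.0, 0.993, 0.118], [-1.0, 0.0, -0.0]]
force: [-0.5, -0.5, -0.6]
opening: 0.368
```

Request:
{"name": "play_rows", "arguments": {"rows": [[[-0.004,0,0,0,0,0,0.02],[-0.01,0,0,0,0,0,0.02],[-0.02,0,0,0,0,0,0.02],[-0.035,0,0,0,0,0,0.02],[-0.05,0,0,0,0,0,0.02],[-0.07,0,0,0,0,0,0.02],[-0.09,0,0,0,0,0,0.02],[-0.11,0,0,0,0,0,0.02],[-0.13,0,0,0,0,0,0.02],[-0.15,0,0,0,0,0,0.02],[-0.17,0,0,0,0,0,0.02],[-0.18,0,0,0,0,0,0.02]]]}}

```text
time_s: 38.9
position: [0.4566, -0.1981, 0.2749]
tcp_rot: [[0.003, -0.118, 0.993], [-0.002, 0.993, 0.118], [-1.0, -0.002, 0.003]]
force: [-0.0, -0.3, -2.8]
opening: 0.37
```

```bash
python3 -c "
from h import *
go([.5516,.2268,.275],6.8)
"
```

```text
t 38.9 pos [ 0.4566 -0.1981  0.2749] open 0.37 F [-0.  -0.3 -2.8] j [-36.3  16.6  96.3   0.   66.9 -43.1]
shift [-0.0007, 0.4107, 0.1444] turn [-0.03, 0.15, 0.14]
```

Request:
{"name": "play_rows", "arguments": {"rows": [[[0,0.01,0.004,0,0,0,0.02],[0,0.03,0.011,0,0,0,0.02],[0,0.055,0.019,0,0,0,0.02],[0,0.083,0.029,0,0,0,0.02],[0,0.111,0.039,0,0,0,0.02],[0,0.139,0.049,0,0,0,0.02],[0,0.167,0.059,0,0,0,0.02],[0,0.195,0.069,0,0,0,0.02],[0,0.223,0.078,0,0,0,0.02],[0,0.251,0.088,0,0,0,0.02],[0,0.27,0.095,0,0,0,0.02],[0,0.28,0.098,0,0,0,0.02]]]}}

```text
time_s: 40.1
position: [0.5195, 0.0941, 0.2713]
tcp_rot: [[-0.003, -0.12, 0.993], [0.001, 0.993, 0.12], [-1.0, 0.001, -0.003]]
force: [-0.0, 0.5, -3.6]
opening: 0.367
```

Request:
{"name": "play_rows", "arguments": {"rows": [[[0,0.01,0.004,0,0,0,0.02],[0,0.03,0.011,0,0,0,0.02],[0,0.055,0.02,0,0,0,0.02],[0,0.08,0.028,0,0,0,0.02],[0,0.105,0.037,0,0,0,0.02],[0,0.122,0.043,0,0,0,0.02],[0,0.131,0.046,0,0,0,0.02],[0,0.131,0.046,0,0,0,0.02],[0,0.131,0.046,0,0,0,0.02]]]}}

```text
time_s: 41.0
position: [0.5504, 0.2264, 0.2722]
tcp_rot: [[-0.001, -0.118, 0.993], [-0.001, 0.993, 0.118], [-1.0, -0.001, -0.001]]
force: [-0.2, -1.1, -3.2]
opening: 0.369
```

```bash
python3 -c "
from h import *
go([.5516,.2268,.0985],6.8)
"
```

```text
t 41.0 pos [0.5504 0.2264 0.2722] open 0.369 F [-0.2 -1.1 -3.2] j [11.6 24.9 83.1 -0.1 72.1  4.9]
shift [0.1737, 0.0004, 0.0014] turn [-0.05, -0.07, 0.06]
```

Request:
{"name": "play_rows", "arguments": {"rows": [[[0.01,0,0.001,0,0,0,0.02],[0.03,0,0.001,0,0,0,0.02],[0.055,0,0.001,0,0,0,0.02],[0.08,0,0.001,0,0,0,0.02],[0.105,0,0.001,0,0,0,0.02],[0.125,0,0.001,0,0,0,0.02],[0.145,0,0.001,0,0,0,0.02],[0.16,0,0.001,0,0,0,0.02],[0.168,0,0.001,0,0,0,0.02],[0.173,0,0.001,0,0,0,0.02],[0.174,0,0.001,0,0,0,0.02],[0.174,0,0.001,0,0,0,0.02]]]}}

```text
time_s: 42.2
position: [0.5522, 0.2273, 0.099]
tcp_rot: [[0.001, -0.118, 0.993], [0.0, 0.993, 0.118], [-1.0, 0.0, 0.001]]
force: [-0.4, -0.1, -3.3]
opening: 0.37
```

```bash
python3 -c "
from h import *
go([.5516,.2268,.0935],6.8)
p=np.hstack([cv2.resize(capture('top')['pixels'][145:280,155:285],None,fx=3,fy=3),cv2.resize(capture('side')['pixels'][200:335,230:360],None,fx=3,fy=3)])
cv2.imwrite('pics/tr18.png',p[:,:,::-1])
"
```

```text
t 42.2 pos [0.5522 0.2273 0.099 ] open 0.37 F [-0.4 -0.1 -3.3] j [11.7 37.3 92.1 -0.  50.4  4.9]
shift [0.0055, -0.0004, -0.0007] turn [-0.05, 0.06, -0.0]
```

View pics/tr18.png

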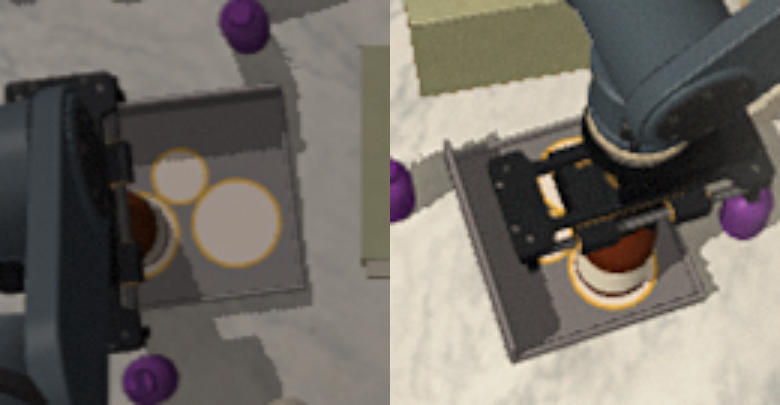

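The amber bottle is just above its own disc. I lower it slowly.

Request:
{"name": "play_rows", "arguments": {"rows": [[[0.001,0,0,0,0,0,0.02],[0.002,0,0,0,0,0,0.02],[0.003,0,0,0,0,0,0.02],[0.004,0,0,0,0,0,0.02],[0.005,0,0,0,0,0,0.02],[0.0055,0,0,0,0,0,0.02],[0.0055,0,0,0,0,0,0.02]]]}}

```text
time_s: 43.0
position: [0.5517, 0.2274, 0.0935]
tcp_rot: [[0.0, -0.118, 0.993], [-0.0, 0.993, 0.118], [-1.0, -0.0, 0.0]]
force: [-1.7, -0.0, 2.2]
opening: 0.368
```

Request:
{"name": "play_rows", "arguments": {"rows": [[[0,0,0,0,0,0,0.05],[0,0,0,0,0,0,0.087],[0,0,0,0,0,0,0.087],[0,0,0,0,0,0,0.087],[0,0,0,0,0,0,0.087],[-0.03,0,0,0,0,0,0.087],[-0.07,0,0,0,0,0,0.087],[-0.11,0,0,0,0,0,0.087],[-0.15,0,0,0,0,0,0.087],[-0.18,0,0,0,0,0,0.087],[-0.21,0,0,0,0,0,0.087],[-0.21,0,0,0,0,0,0.087]]]}}

```text
time_s: 44.2
position: [0.5544, 0.228, 0.3081]
tcp_rot: [[0.01, -0.118, 0.993], [0.002, 0.993, 0.118], [-1.0, 0.001, 0.011]]
force: [1.2, -0.3, -0.3]
opening: 0.998
```

```bash
python3 -c "
from h import *
go([.446,-.2903,.305],6.8)
"
```

```text
t 44.2 pos [0.5544 0.228  0.3081] open 0.998 F [ 1.2 -0.3 -0.3] j [11.7 23.1 80.2  0.  76.1  4.9]
shift [0.0008, -0.5019, -0.1688] turn [-0.03, 0.61, -0.06]
```

Request:
{"name": "play_rows", "arguments": {"rows": [[[0,-0.05,-0.017,0,0,0,0.087],[0,-0.502,-0.168,0,0,0,0.087],[0,-0.502,-0.168,0,0,0,0.087],[0,-0.502,-0.168,0,0,0,0.087],[0,-0.502,-0.168,0,0,0,0.087],[0,-0.502,-0.168,0,0,0,0.087],[0,-0.502,-0.168,0,0,0,0.087],[0,-0.502,-0.168,0,0,0,0.087],[0,-0.502,-0.168,0,0,0,0.087],[0,-0.502,-0.168,0,0,0,0.087],[0,-0.502,-0.168,0,0,0,0.087],[0,-0.502,-0.168,0,0,0,0.087]]]}}

```text
time_s: 45.4
position: [0.4429, -0.2949, 0.3017]
tcp_rot: [[-0.001, -0.112, 0.994], [-0.001, 0.994, 0.112], [-1.0, -0.0, -0.001]]
force: [-0.1, 0.8, -0.2]
opening: 1.0
```

Request:
{"name": "play_rows", "arguments": {"rows": [[[0,0,0,0,0,0,0.087],[0,0,0,0,0,0,0.087],[0,0,0,0,0,0,0.087]]]}}

```text
time_s: 45.7
position: [0.4442, -0.2893, 0.3028]
tcp_rot: [[-0.0, -0.12, 0.993], [0.001, 0.993, 0.12], [-1.0, 0.001, -0.0]]
force: [0.3, 0.4, 0.2]
opening: 0.999
```

```bash
python3 -c "
from h import *
go([.446,-.2903,.1225],6.8)
p=np.hstack([cv2.resize(capture('top')['pixels'][145:280,155:285],None,fx=3,fy=3),cv2.resize(capture('side')['pixels'][200:335,230:360],None,fx=3,fy=3)])
cv2.imwrite('pics/tr19.png',p[:,:,::-1])
"
```

```text
t 45.7 pos [ 0.4442 -0.2893  0.3028] open 0.999 F [0.3 0.4 0.2] j [-45.2  17.7  89.7   0.   72.6 -52.1]
shift [0.1803, -0.0013, 0.0017] turn [0.07, -0.02, -0.05]
```

View pics/tr19.png

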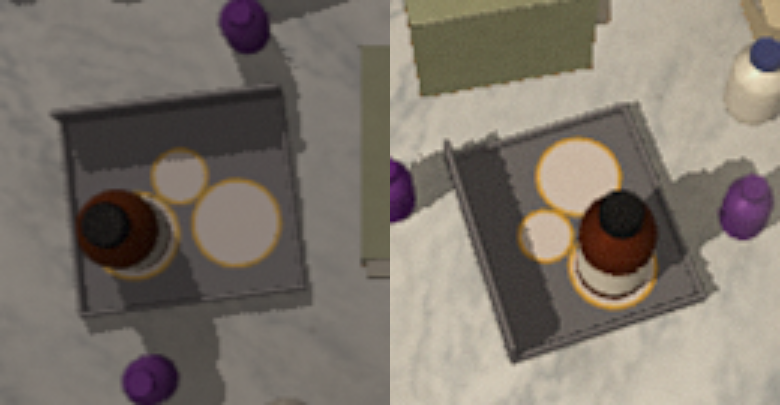

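The amber bottle stands upright on its own disc. Next is the wash bottle.

Request:
{"name": "play_rows", "arguments": {"rows": [[[0.03,-0.001,0.001,0,0,0,0.087],[0.06,-0.001,0.001,0,0,0,0.087],[0.09,-0.001,0.001,0,0,0,0.087],[0.12,-0.001,0.001,0,0,0,0.087],[0.148,-0.001,0.001,0,0,0,0.087],[0.168,-0.001,0.001,0,0,0,0.087],[0.177,-0.001,0.001,0,0,0,0.087],[0.18,-0.001,0.001,0,0,0,0.087],[0.18,-0.001,0.001,0,0,0,0.087],[0.18,-0.001,0.001,0,0,0,0.087]]]}}

```text
time_s: 46.8
position: [0.4459, -0.2923, 0.1241]
tcp_rot: [[0.002, -0.118, 0.993], [-0.002, 0.993, 0.118], [-1.0, -0.002, 0.001]]
force: [0.4, -0.1, 1.2]
opening: 0.999
```

```bash
python3 -c "
from h import *
go([.446,-.2903,.1225],6.8)
S=capture('side')
cv2.imwrite('pics/s20.png',cv2.resize(S['pixels'][60:180,230:350],None,fx=4,fy=4)[:,:,::-1])
"
```

```text
t 46.8 pos [ 0.4459 -0.2923  0.1241] open 0.999 F [ 0.4 -0.1  1.2] j [-45.3  31.3 100.6   0.   47.9 -52. ]
shift [0.0016, 0.002, 0.0004] turn [-0.02, 0.08, 0.1]
```

View pics/s20.png

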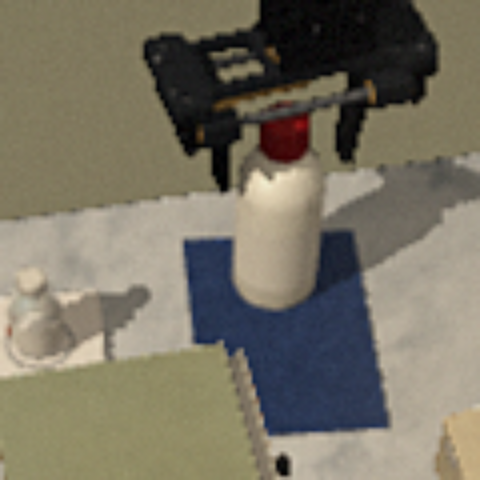

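Request:
{"name": "play_rows", "arguments": {"rows": [[[0.001,0.002,0,0,0,0,0.06],[0.001,0.002,0,0,0,0,0.02],[0.001,0.002,0,0,0,0,0.02],[0.001,0.002,0,0,0,0,0.02],[0.001,0.002,0,0,0,0,0.02],[0.001,0.002,0,0,0,0,0.02],[0.001,0.002,0,0,0,0,0.02],[0.001,0.002,0,0,0,0,0.02],[0.001,0.002,0,0,0,0,0.02],[0.001,0.002,0,0,0,0,0.02],[0.001,0.002,0,0,0,0,0.02],[0.001,0.002,0,0,0,0,0.02]]]}}

```text
time_s: 48.05
position: [0.4449, -0.2898, 0.122]
tcp_rot: [[0.0, -0.118, 0.993], [0.0, 0.993, 0.118], [-1.0, 0.0, 0.0]]
force: [0.4, -0.1, -3.2]
opening: 0.395
```

Request:
{"name": "play_rows", "arguments": {"rows": [[[-0.004,0,0,0,0,0,0.02],[-0.01,0,0,0,0,0,0.02],[-0.02,0,0,0,0,0,0.02],[-0.035,0,0,0,0,0,0.02],[-0.05,0,0,0,0,0,0.02],[-0.07,0,0,0,0,0,0.02],[-0.09,0,0,0,0,0,0.02],[-0.11,0,0,0,0,0,0.02],[-0.13,0,0,0,0,0,0.02],[-0.15,0,0,0,0,0,0.02],[-0.17,0,0,0,0,0,0.02],[-0.18,0,0,0,0,0,0.02]]]}}

```text
time_s: 49.25
position: [0.4454, -0.2902, 0.3047]
tcp_rot: [[0.003, -0.118, 0.993], [-0.003, 0.993, 0.118], [-1.0, -0.003, 0.002]]
force: [-0.9, -0.8, -3.4]
opening: 0.397
```

```bash
python3 -c "
from h import *
go([.5618,.1415,.303],6.8)
"
```

```text
t 49.25 pos [ 0.4454 -0.2902  0.3047] open 0.397 F [-0.9 -0.8 -3.4] j [-45.1  17.6  89.5  -0.   72.6 -51.9]
shift [0.0008, 0.415, 0.1665] turn [-0.03, 0.14, 0.18]
```

Request:
{"name": "play_rows", "arguments": {"rows": [[[0,0.01,0.004,0,0,0,0.02],[0,0.03,0.012,0,0,0,0.02],[0,0.055,0.022,0,0,0,0.02],[0,0.083,0.033,0,0,0,0.02],[0,0.111,0.045,0,0,0,0.02],[0,0.139,0.056,0,0,0,0.02],[0,0.167,0.067,0,0,0,0.02],[0,0.195,0.078,0,0,0,0.02],[0,0.223,0.089,0,0,0,0.02],[0,0.251,0.101,0,0,0,0.02],[0,0.27,0.108,0,0,0,0.02],[0,0.28,0.112,0,0,0,0.02]]]}}

```text
time_s: 50.45
position: [0.5221, 0.004, 0.3008]
tcp_rot: [[-0.003, -0.12, 0.993], [0.001, 0.993, 0.12], [-1.0, 0.002, -0.003]]
force: [0.6, 0.3, -2.7]
opening: 0.394
```

Request:
{"name": "play_rows", "arguments": {"rows": [[[0,0.01,0.004,0,0,0,0.02],[0,0.03,0.012,0,0,0,0.02],[0,0.055,0.022,0,0,0,0.02],[0,0.083,0.033,0,0,0,0.02],[0,0.107,0.043,0,0,0,0.02],[0,0.126,0.051,0,0,0,0.02],[0,0.135,0.055,0,0,0,0.02],[0,0.135,0.055,0,0,0,0.02],[0,0.135,0.055,0,0,0,0.02],[0,0.135,0.055,0,0,0,0.02]]]}}

```text
time_s: 51.45
position: [0.5616, 0.1408, 0.3019]
tcp_rot: [[-0.001, -0.117, 0.993], [-0.001, 0.993, 0.117], [-1.0, -0.001, -0.001]]
force: [-0.3, -0.6, -1.8]
opening: 0.396
```

```bash
python3 -c "
from h import *
go([.5618,.1415,.1285],6.8)
"
```

```text
t 51.45 pos [0.5616 0.1408 0.3019] open 0.396 F [-0.3 -0.6 -1.8] j [ 3.  22.  83.1 -0.  75.  -3.6]
shift [0.1734, 0.0007, 0.0004] turn [-0.11, -0.05, 0.03]
```

Request:
{"name": "play_rows", "arguments": {"rows": [[[0.01,0,0,0,0,0,0.02],[0.03,0,0,0,0,0,0.02],[0.055,0,0,0,0,0,0.02],[0.08,0,0,0,0,0,0.02],[0.105,0,0,0,0,0,0.02],[0.125,0,0,0,0,0,0.02],[0.145,0,0,0,0,0,0.02],[0.16,0,0,0,0,0,0.02],[0.168,0,0,0,0,0,0.02],[0.172,0,0,0,0,0,0.02],[0.173,0,0,0,0,0,0.02],[0.173,0,0,0,0,0,0.02]]]}}

```text
time_s: 52.65
position: [0.5624, 0.1419, 0.1296]
tcp_rot: [[0.001, -0.118, 0.993], [0.0, 0.993, 0.118], [-1.0, -0.0, 0.001]]
force: [0.6, -0.2, -1.4]
opening: 0.4
```

```bash
python3 -c "
from h import *
go([.5618,.1415,.1235],6.8)
p=np.hstack([cv2.resize(capture('top')['pixels'][145:280,155:285],None,fx=3,fy=3),cv2.resize(capture('side')['pixels'][200:335,230:360],None,fx=3,fy=3)])
cv2.imwrite('pics/tr21.png',p[:,:,::-1])
"
```

```text
t 52.65 pos [0.5624 0.1419 0.1296] open 0.4 F [ 0.6 -0.2 -1.4] j [ 3.1 33.7 93.6 -0.  52.6 -3.6]
shift [0.006, -0.0003, -0.0006] turn [-0.05, 0.07, 0.0]
```

View pics/tr21.png

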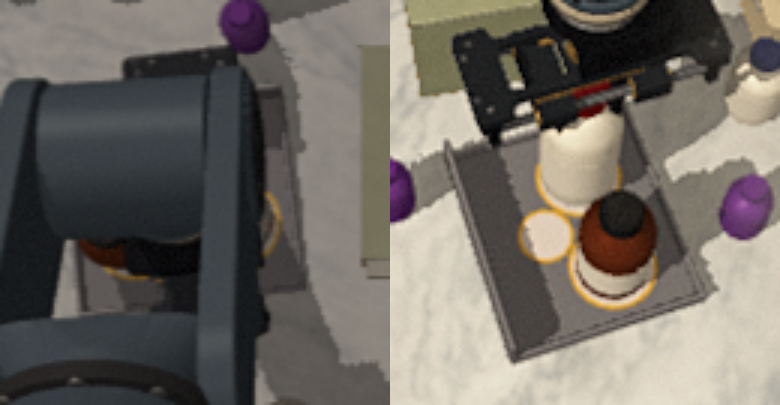

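Request:
{"name": "play_rows", "arguments": {"rows": [[[0.001,0,0,0,0,0,0.02],[0.002,0,0,0,0,0,0.02],[0.003,0,0,0,0,0,0.02],[0.004,0,0,0,0,0,0.02],[0.005,0,0,0,0,0,0.02],[0.006,0,0,0,0,0,0.02],[0.0065,0,0,0,0,0,0.02],[0.0065,0,0,0,0,0,0.02]]]}}

```text
time_s: 53.55
position: [0.562, 0.142, 0.1229]
tcp_rot: [[0.0, -0.118, 0.993], [0.0, 0.993, 0.118], [-1.0, -0.0, 0.0]]
force: [-1.1, 0.1, 1.4]
opening: 0.396
```

Contact. I release and rise high.

Request:
{"name": "play_rows", "arguments": {"rows": [[[0,0,0,0,0,0,0.05],[0,0,0,0,0,0,0.087],[0,0,0,0,0,0,0.087],[0,0,0,0,0,0,0.087],[0,0,0,0,0,0,0.087],[-0.03,0,0,0,0,0,0.087],[-0.07,0,0,0,0,0,0.087],[-0.11,0,0,0,0,0,0.087],[-0.15,0,0,0,0,0,0.087],[-0.18,0,0,0,0,0,0.087],[-0.2,0,0,0,0,0,0.087],[-0.2,0,0,0,0,0,0.087]]]}}

```text
time_s: 54.75
position: [0.5637, 0.1422, 0.3261]
tcp_rot: [[0.008, -0.118, 0.993], [0.0, 0.993, 0.118], [-1.0, -0.0, 0.008]]
force: [0.4, -0.7, 0.1]
opening: 0.999
```

Request:
{"name": "play_rows", "arguments": {"rows": [[[0,-0.05,-0.05,0,0,0,0.087],[0,-0.2,-0.1,0,0,0,0.087],[0,-0.2,-0.1,0,0,0,0.087],[0,-0.2,-0.1,0,0,0,0.087],[0,-0.2,-0.1,0,0,0,0.087],[0,-0.2,-0.1,0,0,0,0.087],[0,-0.2,-0.1,0,0,0,0.087],[0,-0.2,-0.1,0,0,0,0.087],[0,-0.2,-0.1,0,0,0,0.087],[0,-0.2,-0.1,0,0,0,0.087]]]}}

```text
time_s: 55.75
position: [0.4863, -0.0673, 0.3224]
tcp_rot: [[-0.0, -0.12, 0.993], [0.0, 0.993, 0.12], [-1.0, 0.0, -0.0]]
force: [-1.3, 0.1, 0.0]
opening: 1.004
```

Run:
```python
from h import *
import pickle
cs0,T0=pickle.load(open("d0.pkl","rb"))
go([.45,-.06,.32],6.8)
for k in ("side","top"):
    c=capture(k); cv2.imwrite(f"pics/{k}22.png",c["pixels"][:,:,::-1])
    for n in ["amber_bottle_mid","wash_bottle_mid","drop_bottle_mid","beaker_tall_mid","clear_bottle_mid","beaker_label_mid"]:
        r=trace(k,n); print(k,n,"before",np.round(T0[n,k][0]["at"]),"now",[np.round(d["at"]).tolist() for d in r][:3])
```

```text
t 55.75 pos [ 0.4863 -0.0673  0.3224] open 1.004 F [-1.3  0.1  0. ] j [-21.   13.2  93.    0.   73.8 -27.8]
shift [0.0024, 0.0116, -0.0351] turn [0.08, -0.01, -0.02]
side amber_bottle_mid before [308. 281.] now [[307.0, 282.0], [237.0, 136.0]]
side wash_bottle_mid before [294. 243.] now [[294.0, 244.0]]
side drop_bottle_mid before [230. 262.] now [[237.0, 136.0], [351.0, 273.0], [229.0, 260.0]]
side beaker_tall_mid before [385. 321.] now [[387.0, 324.0], [352.0, 226.0]]
side clear_bottle_mid before [353. 225.] now [[352.0, 225.0], [385.0, 321.0]]
side beaker_label_mid before [195. 169.] now [[192.0, 169.0]]
top amber_bottle_mid before [192. 221.] now [[195.0, 225.0], [213.0, 204.0]]
top wash_bottle_mid before [229. 217.] now [[230.0, 219.0], [194.0, 224.0]]
top drop_bottle_mid before [201. 272.] now [[394.0, 186.0], [205.0, 271.0]]
top beaker_tall_mid before [139. 286.] now [[139.0, 286.0]]
top clear_bottle_mid before [252. 289.] now [[249.0, 293.0]]
top beaker_label_mid before [352. 131.] now [[353.0, 129.0]]
```

View pics/side22.png

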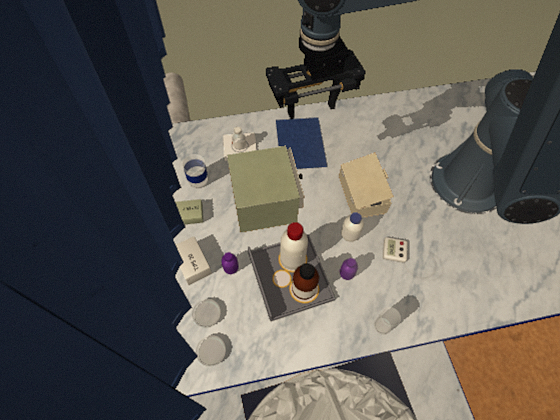

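View pics/top22.png

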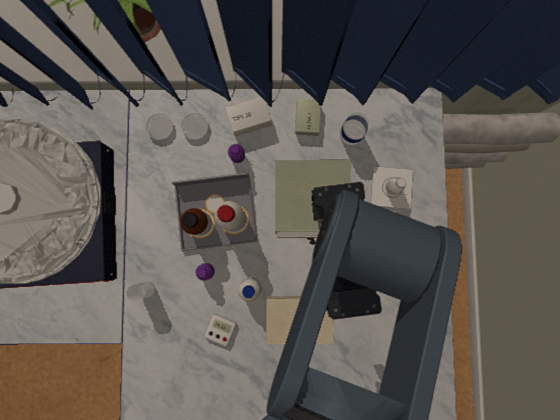

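The final pictures match the start in every place except the intended one. Caps sit at the same pixels in the side view (wash (295,231), amber (307,270)), and the small bottle is on the ring. The arm is still and clear, so I hand in.

```bash
python3 -c "
from rig import *
print(read_state()['qvel']); print(hand_in())"
```

```text
[ 0.00013241  0.0851065  -0.03143709 -0.00942364 -0.05932205  0.00019064]
the job is handed in; nothing more can be done
None
```

The job is done and handed in at about 56 s of the 144 s allowed; no verdict was reported.

- **What I did:** I picked up the wash bottle and then the amber bottle by their necks and stood them on the blue mat. I carried the small white-capped bottle to the middle of the tile while they waited there. Then I put the amber and wash bottles back on their own discs, setting each down at its original grasp pose.
- **Placing:** The gripper poses at set-down matched the original grasps to within about 1 mm. Each bottle was released only after the force showed it was standing.
- **Last checks:** In the final side and top pictures, the amber and wash bottles are upright on their discs, with their caps where they were at the start. The small bottle is upright in the tile's ring, and the gripper is empty and well clear.
- **Disagreements:**
  - The networks' centres for bottles and bystanders differed from the start by up to about 5 pixels, which is their usual scatter; I saw no movement in the pictures.
  - The network also marked the purple look-alikes as the small bottle, and once marked the small bottle as amber. I discarded both against the pictures.
  - The top and side cameras disagreed by 1 to 4 mm on positions.

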